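Put the casting button into the right compartment of the rotary scrap sorter

TASK

Turn the carousel of the sloping scrap sorter until the compartment that holds the old casting buttons stands squarely under the opening in its panel, with no divider showing in the opening. Then pick up the casting button from the bench and lower it through the opening into that compartment, without dropping it from above the panel. Leave the carousel standing there, and leave the tape, the cup and the file where they are.

Things in the scene. Friction and masses are not known exactly. Their poses are not given: they have to be found in the camera images.
- knob_grip (a point): Grip point of the carousel's black bar knob, on the axis, 24 mm out from the panel's face. Bar 14 mm thick (y), 28 mm high (14 mm to either side of this point), on a 46 mm round skirt. Its nose with a white line reaches 34 mm along +x, its blunt end 23 mm; the nose points over the old buttons' compartment. z: axis, out of the panel, 32 degrees from vertical. Turns with the carousel.
- carousel (a joint): Turn of the carousel and its knob about the knob's z axis, rad, growing counter-clockwise seen from outside; no end stops. At 0 and at 2 pi the compartment with the old casting buttons stands exactly under the opening. Stiff: about 0.12 N m, plus up to 0.02 from its uneven load; it stays where it is left.
- button_bin (a point): Middle of the compartment with the old casting buttons (three fixed discs of 30 mm with stubs, 14 mm high), at the panel's face level, 85 mm from the axis; turns with the carousel. Five equal compartments of 72 degrees, 27 to 116 mm from the axis, floor 46 mm below the face; the others hold clippings, rod ends, wire links, bar offcuts. x: away from the axis, z: out of the panel.
- opening (a point): Middle of the only opening in the fixed round panel (240 mm diameter), at the panel's face level: 62 mm along the radius (x) by 58 mm across (y), with a 3 mm high edge. 85 mm from the axis, at the panel's low side. x: from the axis to the opening, downhill; z: out of the panel, 32 degrees from vertical.
- button_mid (a point): Middle of the loose casting button on the bench, 14 mm above its underside. Silver-grey, 28 mm high: a flat disc of 32 mm diameter and 10 mm thickness, and on it a round stub of 12 mm diameter, 18 mm high. z: along the stub, upwards. About 85 g.
- sorter: Scrap sorter, fixed to the bench: a grey drum of 260 mm diameter, 59 mm deep, on a stand, its panel sloping 32 degrees. Origin on the bench under the panel's middle, whose face is 128 mm above the bench; lowest rim 60 mm, highest 200 mm. The panel faces up and towards the stand's -x.
- tape: Bystander: roll of masking tape lying flat, 84 mm diameter, 24 mm high. Origin at the centre of its underside.
- cup: Bystander: white cup, 72 mm across the rim, 85 mm high. Origin at the centre of its underside.
- file: Bystander: hand file lying along its x axis, 225 mm long, its wooden handle to -x, 24 mm high at the handle. Origin on the bench, 112 mm from the handle's end.
Mind the look-alikes: they are no part of the job. What is meant by the part that bears button_mid is not black, red or turquoise, and is the smaller of those in its own colour.

How it is judged:
On the way, in this order (a step that is already met when the one before it is completed fails the run):
1. the compartment with the old casting buttons stands under the opening, no divider showing (within 8.5 mm, about 5.7 degrees) (distance between button_bin and opening below 0.0085 m), for 0.3 s.
2. the loose casting button is inside that compartment, below the panel (z of button_mid in the frame of button_bin between -0.06 and -0.004 m and x of button_mid in the frame of button_bin between -0.035 and 0.04 m and y of button_mid in the frame of button_bin between -0.05 and 0.05 m), for 0.2 s.
At the end, for the whole second after the job is handed in: The middle of the compartment with the old casting buttons is within 8.5 mm of the opening's middle; the loose casting button lies in that compartment, its middle at least 4 mm below the panel's face; tape, cup and file are within 20 mm of where they began (all of step 2 and distance between button_bin and opening below 0.0085 m and distance of each of tape, cup, file from where it was at the start of the episode below 0.02 m); the robot touches nothing.
It fails at once if the casting button is dropped or tossed from above the panel (it falls free faster than 1.15 m/s) (contact force between the fingers and castbutton below 0.05 N and linear speed of castbutton above 1.15 m/s).
It fails at once if the tape, the cup or the file is pushed away (more than 40 mm) (distance of any of tape, cup, file from where it was at the start of the episode above 0.04 m).
It also fails if it takes over 67 s, if anything falls off the work surface, if the arm or the gripper's body presses on something with over 40 N, if the wrist force passes 120 N, or if a joint passes its speed limit or range.

ROBOT

A 7-joint arm with a two-finger parallel gripper is mounted at the origin on the work surface. World frame = base frame: x ahead of the robot, y to its left, z up, the work surface at z = 0. Lengths are in m, angles in rad, forces in N, time in s.
With the tool pointing down it reaches from about 0.4 to 0.9 m from the base axis. Payload 5.5 kg.
Tool frame: the origin (TCP) lies at the very end of the fingers, on their centre line; the grasp point (between the pads) lies env.grip_point_offset behind it (env.grip_point_offset is the distance from the TCP to the grasp point, in m); z points along the fingers, x is the direction in which the jaws open and shut, and the axes are right-handed (so a half turn about z gives the same grasp; the last joint's range is limited). The gripper opens to 92 mm and grips with 3 to 60 N. Pads are 19 mm wide; open, the fingers measure 130 mm over their backs; the gripper's body (75 mm by 190 mm) begins 47 mm behind the grasp point.
Start: joints at [-0.946, 0.501, -0.427, 1.55, 0.221, 1.138, -0.21], TCP at [0.23, 0.608, 0.193] pointing down, gripper open.
Joint ranges: [-2.88, 2.88], [-0.31, 2.03], [-1.54, 1.56], [0.2, 2.42], [-1.41, 4.55], [0.19, 2.02], [-2.57, 2.57]. Speed limits (rad/s): [2.57, 2.57, 3.14, 3.14, 3.14, 3.14, 3.14].

INTERFACE

Orientations are given as a unit quaternion [w, x, y, z].
In Python, from plant import sensors, vision, env, finder gives the robot as it stands.
- The arm moves only by the tool play_rows, never from a script. Its argument "motion" is a list that holds one entry, the list of rows, each a list of 6 numbers: the shift along the tool's x, y, z in m, then the turn, a rotation vector about the tool's x, y, z in degrees. A call has exactly 8 rows; each row shifts and turns the commanded pose from where the row before left it, along the tool's axes as they then stand; what a row does not reach is not made up. A row lasts 1/12 s, in which the tool goes at most 41.7 mm and 7.16 degrees, less where a joint would pass 70% of its speed; a pose out of reach is approached as far as the arm can. A call with a gripper value outside its range is refused whole. "fingers" is the opening, from 0 (shut) to 1 (fully open), set as the call begins (left out, the last holds). The fingers move at their own pace and stop on an object; the grip force is fixed at half the most. Time passes only in rows, so rows that do not move let the fingers close, or fill a call up. It gives the time, the measured TCP pose, the force and the opening at its end, in the units of the state.
- sensors.get_obs(): the state, without advancing time (a new reading comes with each control period).
- vision.camera(name): name is "scene" or "side" or "wrist"; returns a dict with "frame" (480x640x3 uint8, red, green, blue), "depth" (480x640 float32, m along the optical axis (not along the pixel's ray), 0 where there is no reading), "intrinsics" (3x3 intrinsics, pixels), "position" and "attitude" of the camera in the world; the wrist camera has in their place "hand_eye" (4x4, takes a point from camera to tool coordinates, whose origin is the TCP and whose axes are the tool frame's). Camera axes: x right, y up, looking along -z (the intrinsics and any distortion apply to the point x, -y, -z); pixel columns grow to the right and rows downward; lengths in m; the calibration is good to about 2 mm. A picture is of the moment at which its call begins: read the wrist's pose just before it.
- env.sign_off(): hands the job in, once; it reports no verdict.
Trained networks look in a picture, given as the dict that the camera call returned (one of the last four; its "shot" number tells which), for a name from the list of things; names that differ only in an ending like _2 or _b are one class to them, and where a whole thing is asked for, a point or a joint stands for the part that bears it (a point fixed in the world has none). Each returns a list of dicts, best first, with "conf" (0 to 1); they miss things now and then, are a little off and sometimes report something else, mostly with a low value. They report only what shows in the picture. A call takes as long as a camera call. They do not tell look-alikes from the thing itself.
- finder.look_for(picture, name): "pixel" ([row, column] in pixels, amid what is visible of it).
- finder.pinpoint(picture, name): "pixel" ([row, column] in pixels: a listed point, or the origin of a listed thing).
The state is a dict: "t": time; "qpos": joint angles; "joint_vel": joint speeds; "joint_torque": joint torques, N m; "tcp_pos": TCP position; "tcp_rot": TCP orientation; "contact_force": force on the tool from outside, world axes, zero at the start; "torque": the same for the moment, N m; "grip_width": opening from 0.0 (shut) to 1.0 (fully open).
Only numpy, scipy, OpenCV 4.12 (cv2) and the standard library are available. Lean on these libraries where they do the work, as an engineer would, in place of code of your own. Each camera call takes 0.05 s, during which the arm holds its last target.

## Working session

There is one attempt and no reset: what is moved stays moved. The work goes in short steps, Python scripts to look and compute and a tool call to move; the robot and the scene stay as the last step left them, time stands still between calls to the robot, and variables do not carry over. Pictures are saved under pics/ and viewed, and the job is handed in when it is done.

Besides the shell and the picture viewer there is one more tool, called after "Call:" by a JSON object that holds its "fn" and its "kwargs". play_rows: Moves the arm, as the interface text tells. Its arguments: {"type":"object","properties":{"motion":{"type":"array","items":{"type":"array","items":{"type":"array","items":{"type":"number"}}}},"fingers":{"type":"number"}},"required":["motion"]}

```bash
ls; mkdir -p pics
cat > h.py <<'E'
import numpy as np, cv2
from scipy.spatial.transform import Rotation as R
from plant import sensors, vision, env, finder
def q2m(q): return R.from_quat([q[1],q[2],q[3],q[0]]).as_matrix()
def att(p):
    a=np.array(p["attitude"],float)
    return a if a.shape==(3,3) else q2m(a)
def shot(name,fn=None):
    o=sensors.get_obs(); p=vision.camera(name)
    if name=="wrist":
        T=np.eye(4);T[:3,:3]=q2m(o["tcp_rot"]);T[:3,3]=o["tcp_pos"]; p["T"]=T@np.array(p["hand_eye"])
    else:
        T=np.eye(4);T[:3,:3]=att(p);T[:3,3]=p["position"];p["T"]=T
    if fn: cv2.imwrite("pics/"+fn,cv2.cvtColor(p["frame"],cv2.COLOR_RGB2BGR))
    return p
def ray(p,px):
    K=np.array(p["intrinsics"]);r,c=px
    d=np.array([(c-K[0,2])/K[0,0],-(r-K[1,2])/K[1,1],-1.])
    return p["T"][:3,3],p["T"][:3,:3]@d
def pt(p,px,d=None):
    r,c=int(round(px[0])),int(round(px[1]))
    if d is None:
        w=p["depth"][max(0,r-1):r+2,max(0,c-1):c+2];w=w[w>0];d=np.median(w) if len(w) else 0
    o,v=ray(p,px);return o+v*d
def atz(p,px,z):
    o,v=ray(p,px);return o+v*(z-o[2])/v[2]
def proj(p,X):
    Y=np.linalg.inv(p["T"])@np.append(X,1);K=np.array(p["intrinsics"])
    return np.array([K[1,2]+K[1,1]*(-Y[1])/(-Y[2]),K[0,2]+K[0,0]*Y[0]/(-Y[2])])
E
python3 - <<'E'
from h import *
np.set_printoptions(precision=4,suppress=True)
print(env.grip_point_offset, sensors.get_obs())
for n in ["scene","side","wrist"]:
    p=shot(n,n+"0.png"); print(n,p["T"],p["intrinsics"],[k for k in p])
    for k in ["knob_grip","button_bin","opening","button_mid","sorter","tape","cup","file"]:
        for f in (finder.look_for,finder.pinpoint):
            try:
                print(k,f.__name__,[(np.round(a["pixel"]),round(a["conf"],2),pt(p,a["pixel"])) for a in f(p,k)][:4])
            except Exception as e: print(k,e)
E
```

```text
pics
0.0188 {'t': 0.0, 'qpos': array([-0.9458,  0.5019, -0.4268,  1.5514,  0.2208,  1.1383, -0.2103]), 'joint_vel': array([-0.0011,  0.0011,  0.0007, -0.0009, -0.0004,  0.0022, -0.0001]), 'joint_torque': array([  0.0002, -56.6593,  -5.8162, -27.9098,  -0.0686,   0.031 ,
         0.0002]), 'tcp_pos': array([0.2298, 0.6072, 0.1917]), 'tcp_rot': array([ 0.0005,  0.8228,  0.5684, -0.0008]), 'contact_force': array([ 0.1429, -0.2042,  0.1415]), 'torque': array([-0.0305,  0.0439, -0.0587]), 'grip_width': 0.9998465363638257}
scene [[ 0.1637 -0.7781  0.6064  1.2205]
 [ 0.9864  0.1195 -0.113  -0.0931]
 [ 0.0155  0.6166  0.7871  1.0055]
 [ 0.      0.      0.      1.    ]] [[592.4086   0.     324.3951]
 [  0.     592.4086 247.8937]
 [  0.       0.       1.    ]] ['frame', 'depth', 'intrinsics', 'position', 'attitude', 'shot', 'T']
knob_grip call [(array([285., 179.]), 0.76, array([ 0.5978, -0.2348,  0.142 ]))]
knob_grip call [(array([279., 171.]), 0.88, array([ 0.5928, -0.2466,  0.1564]))]
button_bin call [(array([282., 181.]), 0.56, array([ 0.5954, -0.2302,  0.1477]))]
button_bin call []
openin
[... 3540 characters left out ...]
0037]))]
file call [(array([256., 257.]), 0.79, array([0.6558, 0.0355, 0.0134]))]
file call [(array([257., 252.]), 0.75, array([0.664 , 0.0371, 0.0125]))]
wrist [[ 0.3532 -0.9051 -0.2365  0.1678]
 [ 0.9355  0.3422  0.0878  0.6312]
 [ 0.0015 -0.2523  0.9677  0.3847]
 [ 0.      0.      0.      1.    ]] [[423.0777   0.     315.3132]
 [  0.     423.0777 240.9267]
 [  0.       0.       1.    ]] ['frame', 'depth', 'intrinsics', 'hand_eye', 'shot', 'T']
knob_grip call []
knob_grip call []
button_bin call []
button_bin call []
opening call []
opening call []
button_mid call []
button_mid call []
sorter call []
sorter call []
tape call []
tape call []
cup call []
cup call []
file call []
file call []
```

View pics/scene0.png

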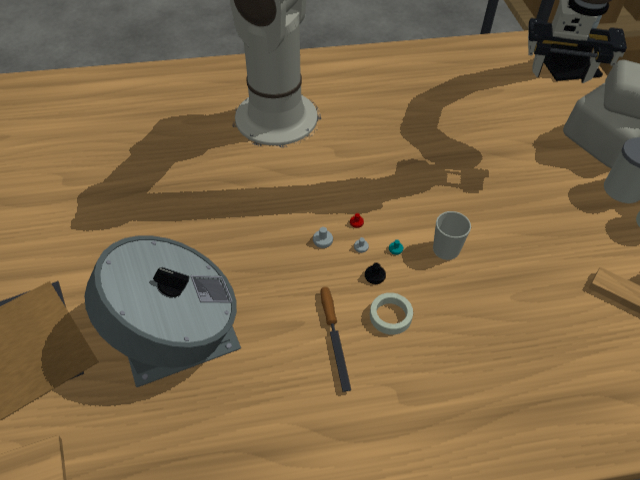

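View pics/side0.png

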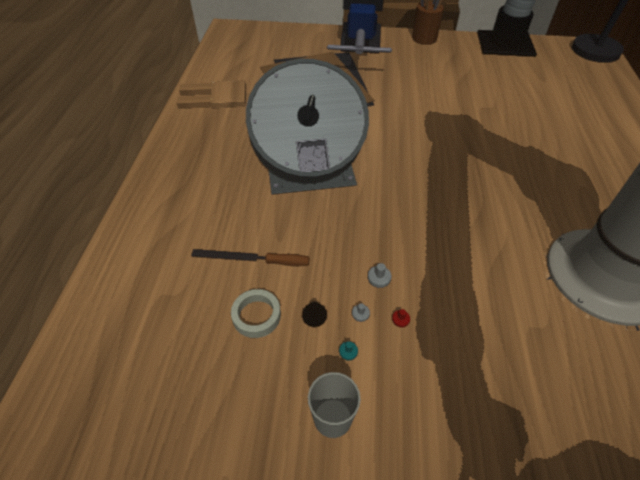

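Run:
```python
import cv2
a=cv2.imread('pics/scene0.png')[220:390,80:270]; b=cv2.imread('pics/side0.png')[60:230,210:400]
c=cv2.imread('pics/scene0.png')[190:310,290:410]; d=cv2.imread('pics/side0.png')[240:380,290:430]
z=lambda i:cv2.resize(i,(400,300),interpolation=cv2.INTER_CUBIC)
cv2.imwrite('pics/z0.png',cv2.vconcat([cv2.hconcat([z(a),z(b)]),cv2.hconcat([z(c),z(d)])]))
```

```text
(no output)
```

View pics/z0.png

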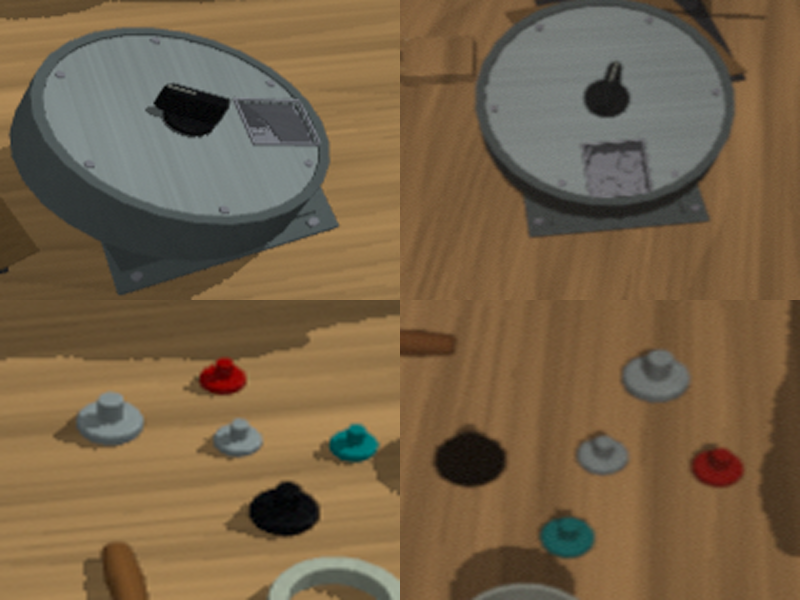

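Scene (pixels as row, col): the sorter is at about scene (300,160), with the opening on its +y low side. The knob nose points uphill. The wanted small silver button is at scene (243,361) and side (311,361). The larger silver one at scene (238,322) is a look-alike, as are the red, black and turquoise ones.

```bash
cat > fit.py <<'E'
from h import *
np.set_printoptions(precision=4,suppress=True)
def cloud(p):
    d=p["depth"];K=np.array(p["intrinsics"]);r,c=np.mgrid[:480,:640]
    P=np.stack([(c-K[0,2])/K[0,0]*d,-(r-K[1,2])/K[1,1]*d,-d],-1)
    W=P@p["T"][:3,:3].T+p["T"][:3,3]; W[d<=0]=np.nan; return W
E
python3 - <<'E'
from fit import *
C={}
for n in ["side","scene"]:
    p=shot(n);W=cloud(p);F=p["frame"].astype(int)
    c0=np.array([0.59,-0.24,0.13])
    m=(np.linalg.norm(W-c0,axis=-1)<0.19)&(W[...,2]>0.04)
    X=W[m];f=F[m]
    # ransac plane
    rng=np.random.default_rng(0);best=0
    for _ in range(500):
        a=X[rng.choice(len(X),3)];nn=np.cross(a[1]-a[0],a[2]-a[0]);L=np.linalg.norm(nn)
        if L<1e-5: continue
        nn/=L;k=abs((X-a[0])@nn)<0.002
        if k.sum()>best:best=k.sum();bk=k
    A=X[bk];c=A.mean(0);nv=np.linalg.svd(A-c,full_matrices=False)[2][2];nv*=np.sign(nv[2])
    k=abs((X-c)@nv)<0.004;A=X[k]
    xd=np.array([nv[0],nv[1],0]);xd-=nv*(xd@nv);xd/=np.linalg.norm(xd);yd=np.cross(nv,xd)
    uv=np.c_[(A-c)@xd,(A-c)@yd].astype(np.float32)
    (cu,cv_),r=cv2.minEnclosingCircle(uv)
    O=c+cu*xd+cv_*yd
    print(n,best,"n",nv,"tilt",np.degrees(np.arccos(nv[2])),"center",O,"r",r,"xd",xd,"az",np.degrees(np.arctan2(xd[1],xd[0])))
    # knob: above plane 
    h=(X-O)@nv;u=(X-O)@xd;v=(X-O)@yd;rr=np.hypot(u,v)
    kk=(h>0.03)&(h<0.05)&(rr<0.05)
    print("knob pts",kk.sum(),"u",u[kk].min(),u[kk].max(),"v",v[kk].min(),v[kk].max(),"h max",h[kk].max())
    q=np.c_[u,v][kk];e=np.linalg.svd(q-q.mean(0),full_matrices=False)[2][0];print("mean",q.mean(0),"dir",e,np.degrees(np.arctan2(e[1],e[0])))
    hk=(h<-0.008)&(u>0)&(rr<0.12);print("hole",hk.sum(),np.percentile(u[hk],[2,98]),np.percentile(v[hk],[2,98]))
    for k_ in ["knob_grip","opening","button_bin"]:
        print(k_,[(a["conf"],[(lambda o,v_:np.array([(o+v_*(((O-o)@nv+hh)/(v_@nv))-O)@xd,(o+v_*(((O-o)@nv+hh)/(v_@nv))-O)@yd]))(*ray(p,a["pixel"]),) for hh in (0,.024)]) for a in finder.pinpoint(p,k_)])
    for a in finder.pinpoint(p,"button_mid"): print(a["conf"],a["pixel"],atz(p,a["pixel"],0.014))
E
```

```text
side 7013 n [-0.1354  0.5099  0.8495] tilt 31.841571400686586 center [ 0.5924 -0.2542  0.128 ] r 0.1309841126203537 xd [-0.218   0.8211 -0.5276] az 104.86865460084152
knob pts 181 u -0.029089263664261178 0.02378903455027231 v -0.013112663038290775 0.01472551383309884 h max 0.044316041262924356
mean [-0.0016  0.0008] dir [ 0.9261 -0.3772] -22.16025030787445
hole 636 [0.0409 0.0926] [-0.0246  0.0331]
knob_grip []
opening [(0.91, [array([0.0789, 0.0033]), array([0.0867, 0.0006])])]
button_bin []
0.96 [271.1, 378.8] [0.4254 0.0461 0.014 ]
0.79 [313.9, 317.1] [0.5292 0.1469 0.014 ]
0.78 [315.1, 398.4] [0.3902 0.1351 0.014 ]
0.77 [310.4, 363.7] [0.4498 0.1319 0.014 ]
0.72 [348.0, 347.1] [0.4739 0.2046 0.014 ]
scene 7965 n [-0.1306  0.5129  0.8485] tilt 31.954903338217598 center [ 0.5904 -0.2566  0.1287] r 0.13305750489234924 xd [-0.2094  0.8222 -0.5293] az 104.28644630333997
knob pts 267 u -0.030300698329040348 0.023496755278334683 v -0.017023516060901366 0.014541931977810108 h max 0.04215598240712567
mean [-0.0051 -0.0017] dir [ 0.9257 -0.3782] -22.22025050075403
hole 290 [0.0886 0.1187] [-0.0118  0.0614]
knob_grip [(0.57, [array([0.0134, 0.0163]), array([-0.0019, -0.0052])])]
opening [(0.58, [array([0.0814, 0.0007]), array([ 0.064 , -0.0203])])]
button_bin [(0.41, [array([0.9076, 0.1741]), array([0.8635, 0.1475])])]
0.88 [274.0, 373.1] [0.5392 0.1371 0.014 ]
0.81 [234.2, 322.9] [0.4189 0.0521 0.014 ]
0.71 [242.1, 364.4] [0.454  0.1366 0.014 ]
0.57 [244.6, 396.6] [0.4712 0.2035 0.014 ]
0.43 [218.2, 357.6] [0.3853 0.1356 0.014 ]
```

```bash
cat > plan.py <<'E'
from h import *
np.set_printoptions(precision=4,suppress=True)
O=np.array([0.5914,-0.2555,0.1283]);n=np.array([-.133,.5114,.849]);n/=np.linalg.norm(n)
xd=np.array([n[0],n[1],0]);xd-=n*(xd@n);xd/=np.linalg.norm(xd);yd=np.cross(n,xd)
def tilt(phi): # tool rot, jaw at angle phi (deg) in panel
    a=np.radians(phi);x=np.cos(a)*xd+np.sin(a)*yd;z=-n;return np.c_[x,np.cross(z,x),z]
def down(az):
    a=np.radians(az);x=np.array([np.cos(a),np.sin(a),0]);z=np.array([0,0,-1.]);return np.c_[x,np.cross(z,x),z]
def cur():
    o=sensors.get_obs();return np.array(o["tcp_pos"]),q2m(o["tcp_rot"]),o
def rows(p1,R1,N,p0=None,R0=None,show=True):
    if p0 is None: p0,R0,_=cur()
    w=R.from_matrix(R0.T@R1).as_rotvec()/N;S=R.from_rotvec(w).as_matrix()
    d=R0.T@(p1-p0);M=sum(np.linalg.matrix_power(S,i) for i in range(N))
    s=np.linalg.solve(M,d)
    if show:
        print(N,"rows:",np.round(s,4),np.round(np.degrees(w),2),"norm",np.linalg.norm(s),np.degrees(np.linalg.norm(w)))
        print("path",[np.round(p0+R0@sum(np.linalg.matrix_power(S,i) for i in range(k))@s,3).tolist() for k in range(8,N+1,8)])
    return s,np.degrees(w)
E
python3 - <<'E'
from plan import *
for h in (.1,.15):
  for N in (32,): rows(O+h*n,tilt(-112),N)
rows(np.array([.42,.28,.3]),down(30),16)
rows(O+.12*n,tilt(-112),24,np.array([.42,.28,.3]),down(30))
E
```

```text
32 rows: [-0.0049  0.0288  0.0072] [-1.03 -0.3   2.33] norm 0.030051214496094113 2.5660006051126762
path [[0.414, 0.461, 0.15], [0.543, 0.26, 0.143], [0.601, 0.029, 0.166], [0.578, -0.204, 0.213]]
32 rows: [-0.0047  0.0283  0.0057] [-1.03 -0.3   2.33] norm 0.029270103914883373 2.5660006051126762
path [[0.411, 0.465, 0.162], [0.538, 0.27, 0.166], [0.595, 0.046, 0.199], [0.571, -0.179, 0.256]]
16 rows: [-0.0086  0.0226 -0.0067] [-0.    0.    2.45] norm 0.025067965027237845 2.454550810563467
path [[0.353, 0.46, 0.246], [0.42, 0.28, 0.3]]
24 rows: [0.0019 0.0198 0.0084] [-1.35  0.08  1.52] norm 0.021591253961689212 2.033258656528463
path [[0.502, 0.139, 0.246], [0.556, -0.023, 0.223], [0.575, -0.194, 0.23]]
```

Two legs by way of a raised waypoint.

Call:
{"fn": "play_rows", "kwargs": {"motion": [[[-0.0086,0.0226,-0.0067,0,0,2.45],[-0.0086,0.0226,-0.0067,0,0,2.45],[-0.0086,0.0226,-0.0067,0,0,2.45],[-0.0086,0.0226,-0.0067,0,0,2.45],[-0.0086,0.0226,-0.0067,0,0,2.45],[-0.0086,0.0226,-0.0067,0,0,2.45],[-0.0086,0.0226,-0.0067,0,0,2.45],[-0.0086,0.0226,-0.0067,0,0,2.45]]], "fingers": 0.6}}

```text
t: 3.72
tcp_pos: [0.3542, 0.4592, 0.2467]
tcp_rot: [-0.0, 0.908, 0.419, 0.0]
contact_force: [0.6, -0.3, -0.1]
grip_width: 0.601
```

Call:
{"fn": "play_rows", "kwargs": {"motion": [[[-0.0086,0.0226,-0.0067,0,0,2.45],[-0.0086,0.0226,-0.0067,0,0,2.45],[-0.0086,0.0226,-0.0067,0,0,2.45],[-0.0086,0.0226,-0.0067,0,0,2.45],[-0.0086,0.0226,-0.0067,0,0,2.45],[-0.0086,0.0226,-0.0067,0,0,2.45],[-0.0086,0.0226,-0.0067,0,0,2.45],[-0.0086,0.0226,-0.0067,0,0,2.45]]]}}

```text
t: 4.38
tcp_pos: [0.4204, 0.2784, 0.3004]
tcp_rot: [-0.0, 0.966, 0.258, 0.0]
contact_force: [0.7, -0.5, 0.6]
grip_width: 0.599
```

Run:
```python
from plan import *
print(sensors.get_obs()); rows(O+.12*n,tilt(-112),24)
```

```text
{'t': 4.3833, 'qpos': array([-0.4676,  0.1201, -0.1869,  1.7776,  0.0235,  1.2456, -0.138 ]), 'joint_vel': array([ 0.3226, -0.2841,  0.2483,  0.1353, -0.0921,  0.1356,  0.0831]), 'joint_torque': array([ -2.0188, -36.0641,  -1.5383, -29.9362,  -0.0193,  -0.0845,
        -0.112 ]), 'tcp_pos': array([0.4204, 0.2784, 0.3004]), 'tcp_rot': array([-0.0001,  0.966 ,  0.2584,  0.0002]), 'contact_force': array([ 0.6527, -0.5071,  0.5639]), 'torque': array([-0.0284,  0.0048, -0.0108]), 'grip_width': 0.5990963535368588}
24 rows: [0.0019 0.0197 0.0084] [-1.35  0.08  1.52] norm 0.02152276434606511 2.031711595768968
path [[0.502, 0.138, 0.246], [0.556, -0.024, 0.223], [0.575, -0.194, 0.23]]
```

Call:
{"fn": "play_rows", "kwargs": {"motion": [[[0.0019,0.0197,0.0084,-1.35,0.08,1.52],[0.0019,0.0197,0.0084,-1.35,0.08,1.52],[0.0019,0.0197,0.0084,-1.35,0.08,1.52],[0.0019,0.0197,0.0084,-1.35,0.08,1.52],[0.0019,0.0197,0.0084,-1.35,0.08,1.52],[0.0019,0.0197,0.0084,-1.35,0.08,1.52],[0.0019,0.0197,0.0084,-1.35,0.08,1.52],[0.0019,0.0197,0.0084,-1.35,0.08,1.52]]]}}

```text
t: 5.05
tcp_pos: [0.5021, 0.1382, 0.244]
tcp_rot: [0.09, 0.983, 0.155, 0.029]
contact_force: [-0.2, -0.6, 0.3]
grip_width: 0.6
```

Call:
{"fn": "play_rows", "kwargs": {"motion": [[[0.0019,0.0197,0.0084,-1.35,0.08,1.52],[0.0019,0.0197,0.0084,-1.35,0.08,1.52],[0.0019,0.0197,0.0084,-1.35,0.08,1.52],[0.0019,0.0197,0.0084,-1.35,0.08,1.52],[0.0019,0.0197,0.0084,-1.35,0.08,1.52],[0.0019,0.0197,0.0084,-1.35,0.08,1.52],[0.0019,0.0197,0.0084,-1.35,0.08,1.52],[0.0019,0.0197,0.0084,-1.35,0.08,1.52]]]}}

```text
t: 5.72
tcp_pos: [0.5558, -0.0229, 0.2214]
tcp_rot: [0.178, 0.981, 0.047, 0.058]
contact_force: [0.9, -0.4, -0.6]
grip_width: 0.598
```

Call:
{"fn": "play_rows", "kwargs": {"motion": [[[0.0019,0.0197,0.0084,-1.35,0.08,1.52],[0.0019,0.0197,0.0084,-1.35,0.08,1.52],[0.0019,0.0197,0.0084,-1.35,0.08,1.52],[0.0019,0.0197,0.0084,-1.35,0.08,1.52],[0.0019,0.0197,0.0084,-1.35,0.08,1.52],[0.0019,0.0197,0.0084,-1.35,0.08,1.52],[0.0019,0.0197,0.0084,-1.35,0.08,1.52],[0.0019,0.0197,0.0084,-1.35,0.08,1.52]]]}}

```text
t: 6.38
tcp_pos: [0.575, -0.1947, 0.2309]
tcp_rot: [0.262, 0.959, -0.063, 0.087]
contact_force: [0.0, -0.2, 0.8]
grip_width: 0.606
```

```bash
cat > meas.py <<'E'
from plan import *
from fit import cloud
def panel(p,c0=O):
    W=cloud(p);m=(np.linalg.norm(W-c0,axis=-1)<0.13);X=W[m];F=p["frame"][m].astype(int)
    h=(X-O)@n;u=(X-O)@xd;v=(X-O)@yd;rr=np.hypot(u,v)
    k=(abs(h)<.006)&(rr>.03)&(F.min(1)>60)
    A=np.c_[X[k],np.ones(k.sum())];c=X[k].mean(0);nv=np.linalg.svd(X[k]-c,full_matrices=False)[2][2];nv*=np.sign(nv[2])
    print("plane pts",k.sum(),"n",nv,"ang off",np.degrees(np.arccos(nv@n)),"offset of O",(O-c)@nv)
    for lo,hi in ((.015,.05),(.028,.05)):
        kk=(h>lo)&(h<hi)&(rr<.06)&(F.max(1)<80)
        if kk.sum()<20: continue
        q=np.c_[u,v][kk].astype(np.float32);print("knob",kk.sum(),"hmax",np.percentile(h[kk],98),"rect",cv2.minAreaRect(q),"mean",q.mean(0))
    return X,F,h,u,v
E
python3 - <<'E'
from meas import *
p=shot("wrist","w1.png"); print(cur()[:2]); print(sensors.get_obs()["qpos"])
panel(p)
for k in ["knob_grip","opening","button_bin"]:
    for a in finder.pinpoint(p,k):
        for hh in (0,.024):
            o,v_=ray(p,a["pixel"]);X=o+v_*(((O-o)@n+hh)/(v_@n))-O;print(k,a,hh,X@xd,X@yd)
E
```

```text
(array([ 0.5738, -0.1993,  0.2314]), array([[ 0.9763, -0.1723,  0.131 ],
       [-0.0811, -0.8523, -0.5167],
       [ 0.2007,  0.4938, -0.8461]]))
[-0.2385  0.2678  0.206   1.9127  0.6268  0.9435 -0.5508]
plane pts 66828 n [-0.1326  0.509   0.8505] ang off 0.1660562369167509 offset of O -0.00021253538514477872
knob 1303 hmax 0.03906671868863071 rect ((-0.0042104218155145645, -0.0013332255184650421), (0.013590100221335888, 0.05610280483961105), 67.83695220947266) mean [-0.0033 -0.0016]
knob 1251 hmax 0.0390726486363586 rect ((-0.004242800176143646, -0.001350274309515953), (0.013556399382650852, 0.05606093630194664), 67.72250366210938) mean [-0.0043 -0.0012]
knob_grip {'pixel': [228.8, 315.1], 'conf': 0.65} 0 -0.0052584621937384985 0.001101838033965806
knob_grip {'pixel': [228.8, 315.1], 'conf': 0.65} 0.024 -0.00012411952217166247 -0.0009376496117751323
knob_grip {'pixel': [131.1, 292.0], 'conf': 0.59} 0 0.06714496771989664 -0.010602707797499408
knob_grip {'pixel': [131.1, 292.0], 'conf': 0.59} 0.024 0.06670509915625185 -0.011741083286611421
```

View pics/w1.png

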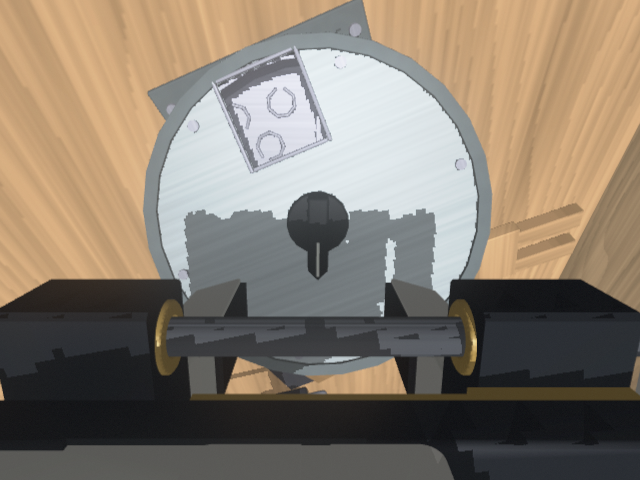

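Run:
```python
from meas import *
p=shot("wrist")
def uv(px,h):
    o,v_=ray(p,px);X=o+v_*(((O-o)@n+h)/(v_@n))-O;return np.array([X@xd,X@yd])
c=[uv((r,cc),.003) for cc,r in ((216,85),(297,48),(330,140),(253,172))]
for q in c:print(q)
m=np.mean(c,0);print("opening mid",m,"sides",[np.linalg.norm(c[i]-c[i-1]) for i in range(4)])
e=(c[0]+c[1]-c[2]-c[3])/2;e/=np.linalg.norm(e);print("radial",e,"axis est",m-.085*e)
# rim: drum edge via depth: points above plane
W=cloud(p);h=(W-O)@n;u=(W-O)@xd;v=(W-O)@yd
k=(abs(h)<.004)&(np.hypot(u,v)<.16)
q=np.c_[u,v][k].astype(np.float32);print(cv2.minEnclosingCircle(q))
hull=cv2.convexHull(q)[:,0];hull=hull[hull[:,0]>0] 
s=np.linalg.lstsq(np.c_[2*hull,np.ones(len(hull))],(hull**2).sum(1),rcond=None)[0];print("circle",s[:2],np.sqrt(s[2]+s[0]**2+s[1]**2))
hull=cv2.convexHull(q)[:,0];th=np.arctan2(hull[:,1],hull[:,0]);rr=np.hypot(*hull.T);print(np.c_[np.degrees(th),rr][::max(1,len(th)//25)])
for f,w in (("nose",(277,318)),("line top",(243,318))): print(f,uv(w,.038))
```

```text
[0.117  0.0257]
[ 0.1178 -0.0351]
[ 0.0531 -0.0335]
[0.0531 0.0265]
opening mid [ 0.0852 -0.0041] sides [np.float64(0.06386557560374978), np.float64(0.060859287725664936), np.float64(0.06465236060755399), np.float64(0.06001484827012857)]
radial [ 0.9998 -0.0177] axis est [ 0.0003 -0.0026]Traceback (most recent call last):
  File "<stdin>", line 12, in <module>
IndexError: boolean index did not match indexed array along axis 1; size of axis is 1280 but size of corresponding boolean axis is 640
```

```bash
sed -i 's/O=np.array(\[0.5914,-0.2555,0.1283\])/O=np.array([0.5935,-0.255,0.1283])/' plan.py
python3 - <<'E'
from plan import *
rows(O+.013*n,tilt(-112),8)
E
```

```text
8 rows: [0.0003 0.0001 0.0135] [-0.01 -0.01  0.  ] norm 0.013549715151196792 0.014576307150686892
path [[0.592, -0.248, 0.139]]
```

Call:
{"fn": "play_rows", "kwargs": {"motion": [[[0.0003,0.0001,0.0135,0,0,0],[0.0003,0.0001,0.0135,0,0,0],[0.0003,0.0001,0.0135,0,0,0],[0.0003,0.0001,0.0135,0,0,0],[0.0003,0.0001,0.0135,0,0,0],[0.0003,0.0001,0.0135,0,0,0],[0.0003,0.0001,0.0135,0,0,0],[0.0003,0.0001,0.0135,0,0,0]]]}}

```text
t: 7.3
tcp_pos: [0.5926, -0.2474, 0.1392]
tcp_rot: [0.26, 0.96, -0.061, 0.087]
contact_force: [0.6, -0.3, 0.1]
grip_width: 0.598
```

Call:
{"fn": "play_rows", "kwargs": {"motion": [[[0,0,0,0,0,0],[0,0,0,0,0,0],[0,0,0,0,0,0],[0,0,0,0,0,0],[0,0,0,0,0,0],[0,0,0,0,0,0],[0,0,0,0,0,0],[0,0,0,0,0,0]]], "fingers": 0}}

```text
t: 7.97
tcp_pos: [0.5919, -0.2485, 0.1401]
tcp_rot: [0.261, 0.96, -0.062, 0.087]
contact_force: [0.3, 0.3, 0.0]
grip_width: 0.07
```

Run:
```python
from plan import *
p,Rm,o=cur();print(p,(p-O)@n,(p-O)@xd,(p-O)@yd,o)
rows(O+.013*n,Rm@R.from_rotvec([0,0,np.radians(158)]).as_matrix(),24)
shot("wrist","w2.png");shot("side","s2.png")
```

```text
[ 0.5919 -0.2485  0.1401] 0.013534463609923834 -0.0004921147377814116 -8.334917682641173e-05 {'t': 7.9667, 'qpos': array([-0.1641,  0.425 ,  0.2445,  1.9412,  0.676 ,  0.7245, -0.5797]), 'joint_vel': array([ 0.0001,  0.002 ,  0.0001,  0.0005,  0.0001, -0.0001, -0.0006]), 'joint_torque': array([ -0.0464, -47.7864,   4.479 , -23.115 ,   1.767 ,   0.52  ,
         0.0019]), 'tcp_pos': array([ 0.5919, -0.2485,  0.1401]), 'tcp_rot': array([ 0.2606,  0.9595, -0.062 ,  0.0871]), 'contact_force': array([0.2704, 0.3207, 0.0007]), 'torque': array([0.4747, 0.2225, 0.0449]), 'grip_width': 0.0697424558550549}
24 rows: [-0.  0.  0.] [ 0.   -0.    6.58] norm 3.672217060525124e-05 6.583333333333333
path [[0.592, -0.249, 0.14], [0.592, -0.248, 0.14], [0.592, -0.248, 0.139]]
```

View pics/w2.png

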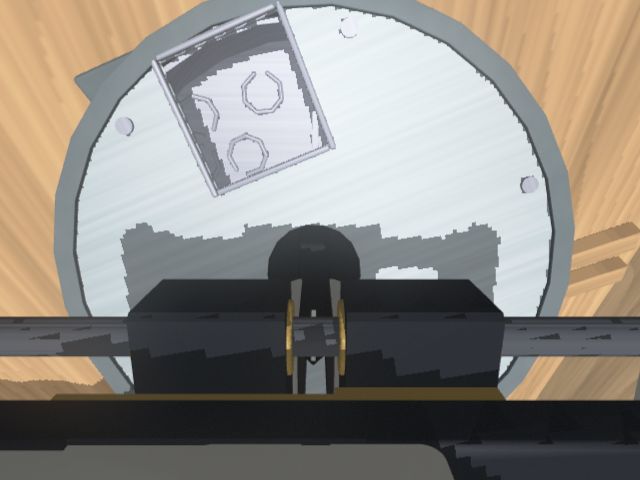

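Call:
{"fn": "play_rows", "kwargs": {"motion": [[[0,0,0,0,0,3],[0,0,0,0,0,4],[0,0,0,0,0,4],[0,0,0,0,0,4],[0,0,0,0,0,4],[0,0,0,0,0,4],[0,0,0,0,0,4],[0,0,0,0,0,3]]]}}

```text
t: 8.73
tcp_pos: [0.5917, -0.2486, 0.1397]
tcp_rot: [0.229, 0.91, -0.31, 0.152]
contact_force: [0.7, 0.6, 0.8]
grip_width: 0.006
```

Run:
```python
from plan import *
p,Rm,o=cur();print((p-O)@n,(p-O)@xd,(p-O)@yd,"jaw",np.degrees(np.arctan2(Rm[:,0]@yd,Rm[:,0]@xd)),o)
shot("wrist","w3.png")
```

```text
0.013204735041997658 -0.00041826414567293965 0.00012676651517423828 jaw -142.1951112836867 {'t': 8.7333, 'qpos': array([-0.2477,  0.4356,  0.3492,  1.9441,  0.6173,  0.6988, -1.0602]), 'joint_vel': array([-0.1006,  0.0142,  0.1257,  0.0039, -0.0737, -0.0297, -0.5417]), 'joint_torque': array([  0.5006, -47.0264,   5.5448, -23.0151,   1.8   ,   0.3961,
         0.5187]), 'tcp_pos': array([ 0.5917, -0.2486,  0.1397]), 'tcp_rot': array([ 0.229 ,  0.9102, -0.3098,  0.1517]), 'contact_force': array([0.7178, 0.5994, 0.779 ]), 'torque': array([0.482 , 0.2474, 0.0112]), 'grip_width': 0.006329851609097848}
```

View pics/w3.png

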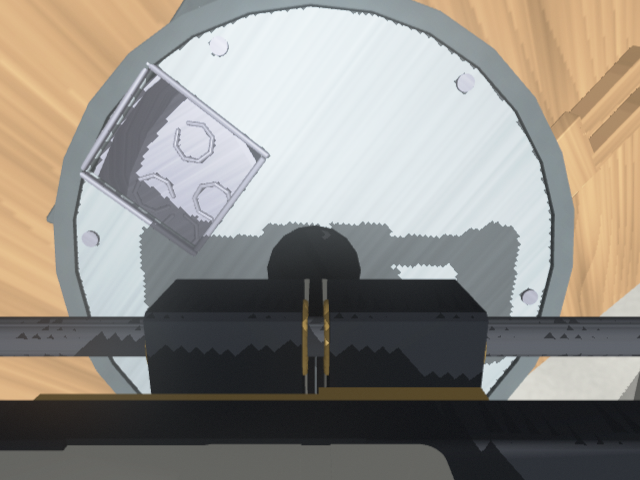

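Run:
```python
from h import *
shot("side","s3.png");shot("scene","c3.png")
z=lambda i:cv2.resize(i,(400,360),interpolation=cv2.INTER_CUBIC)
a=cv2.imread('pics/s2.png')[60:200,230:390];b=cv2.imread('pics/s3.png')[60:200,230:390];c=cv2.imread('pics/c3.png')[180:380,60:280]
cv2.imwrite('pics/z3.png',cv2.hconcat([z(b),z(c)]))
```

```text
(no output)
```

View pics/z3.png

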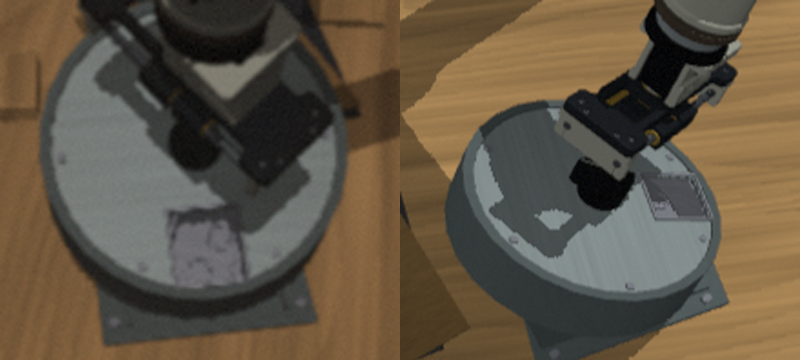

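Run:
```python
from plan import *
p0,Rm,o=cur()
for nme in ("wrist","side","scene"):
    p=shot(nme)
    im=cv2.cvtColor(p["frame"],cv2.COLOR_RGB2BGR)
    for X,c in ((p0,(0,0,255)),(O+.038*n,(0,255,0)),(O,(255,0,0)),(p0-.0188*Rm[:,2],(0,255,255))):
        r,cc=proj(p,X);cv2.circle(im,(int(cc),int(r)),3,c,-1);print(nme,r,cc)
    cv2.imwrite(f"pics/m_{nme}.png",im)
    print(finder.pinpoint(p,"knob_grip"))
a=cv2.imread('pics/m_wrist.png');b=cv2.imread('pics/m_scene.png')[180:380,60:280];c=cv2.imread('pics/m_side.png')[60:200,230:390]
cv2.imwrite("pics/z4.png",cv2.hconcat([cv2.resize(c,(400,360),interpolation=2),cv2.resize(b,(400,360),interpolation=2)]))
```

```text
wrist 277.4734297535481 313.31734609732825
wrist 296.3524755613411 312.5496896783268
wrist 268.2399943263614 312.943961062007
wrist 291.8951985181587 313.1287659015558
[{'pixel': [282.3, 311.4], 'conf': 0.63}]
side 113.19904791644278 307.10510129680216
side 108.36679457167958 307.7345060446959
side 115.94477342437962 306.7483760239963
side 109.41783598797986 307.6093964676638
[{'pixel': [111.2, 308.8], 'conf': 0.96}, {'pixel': [417.1, 329.2], 'conf': 0.31}]
scene 283.7106137688312 171.57961777527638
scene 274.43294897046644 176.89635202193637
scene 288.64447872622185 169.11244699560373
scene 276.64153667866805 175.4396974123413
[]
```

View pics/z4.png

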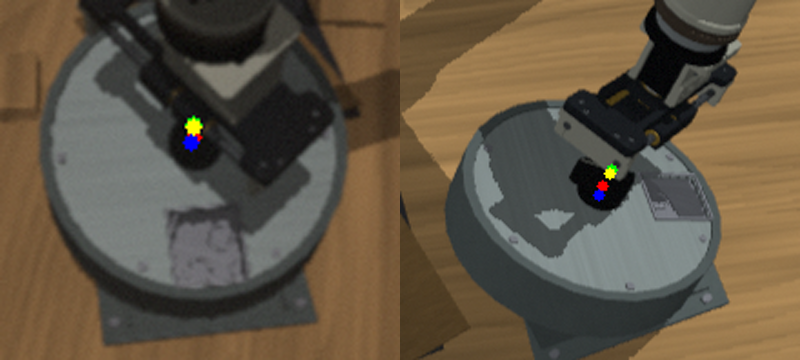

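View pics/m_wrist.png

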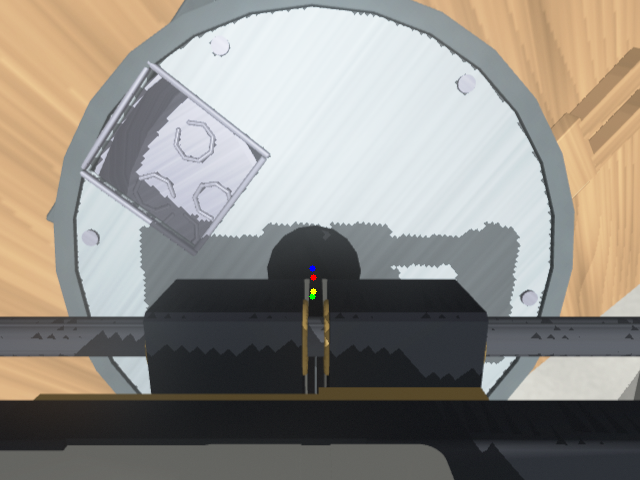

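Run:
```python
import cv2,numpy as np
z=lambda i:cv2.resize(np.clip(i.astype(float)*2.5,0,255).astype(np.uint8),(400,300),interpolation=2)
c=cv2.imread('pics/c3.png');s=cv2.imread('pics/s3.png');w2=cv2.imread('pics/w2.png');w3=cv2.imread('pics/w3.png')
cv2.imwrite("pics/z5.png",cv2.vconcat([cv2.hconcat([z(c[240:315,130:230]),z(s[75:135,270:350])]),cv2.hconcat([z(w2[210:405,185:445]),z(w3[210:405,185:445])])]))
```

```text
(no output)
```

View pics/z5.png

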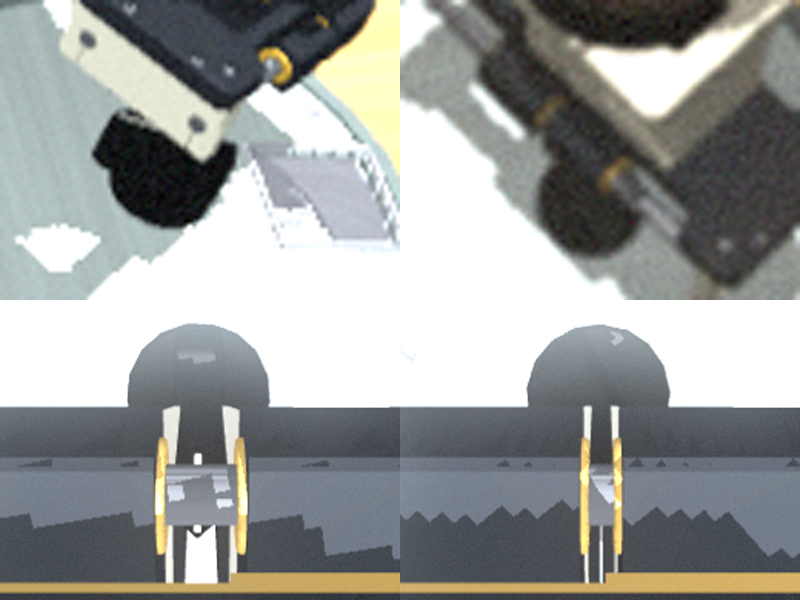

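Run:
```python
from meas import *
p0,Rm,o=cur()
for nme in ("scene","side","wrist"):
    p=shot(nme);W=cloud(p);F=p["frame"]
    T=(W-p0)@Rm; m=(np.abs(T)<[.06,.06,.09]).all(-1)&(T[...,2]<.004)
    t=T[m];f=F[m].astype(int).max(1)
    print(nme,m.sum())
    zb=np.arange(-.09,.01,.01)
    for a,b in zip(zb[:-1],zb[1:]):
        k=(t[:,2]>=a)&(t[:,2]<b)
        if k.sum()>3:
            print("z %.3f n%d x[%.3f %.3f] y[%.3f %.3f]"%(a,k.sum(),*np.percentile(t[k,0],[3,97]),*np.percentile(t[k,1],[3,97])),"dark",(f[k]<45).mean().round(2))
```

```text
scene 537
z -0.030 n132 x[-0.013 0.016] y[-0.019 0.029] dark 0.75
z -0.020 n142 x[-0.007 0.018] y[-0.020 0.029] dark 0.99
z -0.010 n141 x[-0.008 0.018] y[-0.020 0.028] dark 0.99
side 181
z -0.030 n53 x[-0.017 -0.002] y[-0.022 -0.008] dark 1.0
z -0.020 n14 x[-0.018 -0.007] y[-0.023 -0.009] dark 1.0
z -0.010 n19 x[-0.018 0.012] y[-0.023 0.000] dark 1.0
wrist 4674
z -0.090 n85 x[-0.002 0.004] y[-0.004 0.008] dark 0.61
z -0.080 n435 x[-0.001 0.003] y[-0.003 0.008] dark 0.84
z -0.070 n77 x[-0.001 0.003] y[-0.010 -0.009] dark 0.99
z -0.060 n192 x[-0.002 0.004] y[-0.012 -0.009] dark 0.7
z -0.050 n204 x[-0.003 0.005] y[-0.012 -0.010] dark 0.54
z -0.040 n132 x[-0.003 0.005] y[-0.012 -0.010] dark 0.45
z -0.030 n1359 x[-0.015 0.002] y[-0.023 -0.001] dark 0.35
z -0.020 n296 x[-0.015 0.005] y[-0.024 -0.006] dark 0.17
z -0.010 n282 x[-0.015 0.007] y[-0.024 -0.003] dark 0.17
```

Run:
```python
from meas import *
p0,Rm,o=cur()
p=shot("wrist");W=cloud(p);T=(W-p0)@Rm
for c in (309,313,318,323,327):
    print("col",c)
    for r in range(255,400,6): print(r,np.round(T[r,c]*1000,1),p["frame"][r,c])
```

```text
col 309
255 [ -1.7 -18.1 -23.5] [48 51 53]
261 [ -1.7 -15.9 -24.6] [46 48 50]
267 [ -1.7 -13.2 -24.5] [41 44 45]
273 [ -1.7 -10.8 -24.9] [38 39 41]
279 [ -1.5 -11.5 -34.3] [65 66 65]
285 [ -1.5 -10.  -37.1] [60 61 61]
291 [ -1.4  -9.7 -42.7] [43 44 44]
297 [ -1.3  -9.9 -49.1] [27 28 28]
303 [ -1.2 -10.  -54.9] [26 25 28]
309 [ -1.2  -9.7 -59.3] [27 28 28]
315 [ -1.1 -10.2 -65.3] [27 26 28]
321 [  -0.3  -31.  -113.9] [66 68 73]
327 [  -0.3  -30.2 -114.9] [50 51 54]
333 [  -0.3  -29.3 -115.6] [54 55 59]
339 [  -0.3  -28.1 -115.9] [55 56 60]
345 [  -0.3  -27.7 -117.5] [56 58 61]
351 [  -0.3  -25.8 -116.4] [55 58 60]
357 [ -0.9  -3.5 -79.8] [35 35 36]
363 [ -0.9  -1.4 -79.6] [32 32 32]
369 [ -0.9   0.2 -80.3] [30 30 32]
375 [ -1.    3.1 -78.8] [30 31 31]
381 [ -1.    5.4 -78.4] [32 31 31]
387 [ -1.   7. -79.] [32 32 33]
393 [  -0.2  -22.5 -125.4] [48 43 35]
399 [  -0.2  -22.3 -126.9] [75 64 40]
col 313
255 [ -0.1 -15.5 -14.6] [48 50 52]
261 [ -0.  -15.5 -23.5] [45 48 48]
267 [ -0.  -13.2 -24.5] [41 42 44]
273 [ -0.  -10.3 -23.7] [36 38 39]
279 [ -0.   -7.8 -24.1] [33 36 37]
285 [  0.1 -1
[... 2791 characters left out ...]
-32.6 -105.3] [43 44 45]
303 [   3.2  -34.8 -113.9] [95 80 50]
309 [   3.2  -34.5 -116.1] [123 102  59]
315 [   3.1  -34.1 -117.8] [95 79 47]
321 [   3.2  -32.7 -117.4] [129 107  62]
327 [   3.1  -31.8 -118.2] [165 137  79]
333 [   3.1  -31.2 -119.5] [103  86  51]
339 [   3.1  -30.6 -120.7] [108  90  54]
345 [   3.1  -29.4 -120.7] [105  88  54]
351 [   3.1  -28.1 -120.5] [106  88  52]
357 [   3.1  -26.7 -120.2] [110  91  53]
363 [   3.1  -25.  -119.6] [109  90  52]
369 [   3.1  -24.3 -120.5] [110  92  54]
375 [   3.5  -15.5 -108.4] [59 50 34]
381 [   3.5  -15.1 -110.2] [22 22 23]
387 [   3.1  -22.  -122.9] [65 55 35]
393 [   3.   -22.2 -125. ] [86 72 44]
399 [   3.   -22.2 -126.7] [76 64 40]
```

Call:
{"fn": "play_rows", "kwargs": {"motion": [[[0,0,0,0,0,-4],[0,0,0,0,0,-4],[0,0,0,0,0,-4],[0,0,0,0,0,-4],[0,0,0,0,0,-4],[0,0,0,0,0,-4],[0,0,0,0,0,-4],[0,0,0,0,0,-2]]], "fingers": 0.5}}

```text
t: 10.05
tcp_pos: [0.5917, -0.2487, 0.1397]
tcp_rot: [0.261, 0.96, -0.06, 0.086]
contact_force: [1.2, 0.1, 0.2]
grip_width: 0.49
```

Run:
```python
from meas import *
p0,Rm,o=cur();print(o["grip_width"],o["qpos"],(p0-O)@n)
p=shot("wrist","w4.png");W=cloud(p);T=(W-p0)@Rm
m=(abs(T[...,1])<.03)&(T[...,2]<.01)&(T[...,2]>-.07)&(abs(T[...,0])<.06)
t=T[m]*1000
for a in range(-70,10,5):
    k=(t[:,2]>=a)&(t[:,2]<a+5)
    for s in(-1,1):
        kk=k&(np.sign(t[:,0])==s)
        if kk.sum()>3:print(a,s,kk.sum(),"x",np.percentile(t[kk,0],[3,50,97]).round(1),"y",np.percentile(t[kk,1],[3,97]).round(1))
panel(p)
```

```text
0.48975009375303796 [-0.1621  0.4254  0.2424  1.9412  0.6772  0.7249 -0.5768] 0.013186506255786903
-70 -1 182 x [-33.3 -26.9 -21.3] y [-11.4   8.5]
-70 1 188 x [23.4 29.  35.4] y [-11.3   8.8]
-65 -1 298 x [-34.4 -27.  -21.4] y [-11.3   8.2]
-65 1 299 x [23.5 29.2 36.6] y [-11.3   8.1]
-60 -1 293 x [-35.8 -27.9 -21.4] y [-11.4  -6.7]
-60 1 293 x [23.5 30.  37.8] y [-11.3  -7. ]
-55 -1 286 x [-37.2 -28.2 -21.4] y [-11.3  -5.1]
-55 1 298 x [23.5 29.8 39.4] y [-11.3  -5.1]
-50 -1 294 x [-37.  -27.4 -21.3] y [-11.4  -3. ]
-50 1 275 x [23.5 30.  39.3] y [-11.3  -2.8]
-45 -1 218 x [-35.1 -25.5 -21.3] y [-11.2  -0.4]
-45 1 228 x [23.4 27.8 37.1] y [-11.3  -0.9]
-40 -1 151 x [-29.7 -23.5 -21.3] y [-11.3   2.3]
-40 1 151 x [23.4 24.8 31.5] y [-11.2   2.1]
-35 -1 40 x [-26.1 -21.8 -21.4] y [-11.    1.6]
-35 1 35 x [23.5 24.9 28.1] y [-11.   -1.1]
-30 -1 238 x [-5.4 -2.5 -0.4] y [-22.7  29. ]
-30 1 314 x [0.  2.9 6.4] y [-21.9  27.9]
-25 -1 946 x [-6.3 -3.3 -0.4] y [-23.6   9.2]
-25 1 1142 x [0.1 3.8 7.4] y [-23.7   8.7]
-20 -1 41 x [-5.8 -2.9 -0.4] y [-24.2 -22.9]
-20 1 53 x [0.  3.9 7.4] y [-
[... 207 characters left out ...]
] y [-24.2 -22.4]
-5 1 39 x [0.5 3.6 7.4] y [-24.  -22.9]
0 -1 1778 x [-20.5 -13.   -7.7] y [-20.1  15.5]
0 1 1755 x [ 8.8 14.1 21.7] y [-19.7  15.7]
5 -1 103 x [-21.7 -11.7  -1. ] y [-23.6   5.9]
5 1 115 x [ 1.4 11.5 22.5] y [-23.5   8.3]
plane pts 107304 n [-0.1336  0.5043  0.8531] ang off 0.4689995763264905 offset of O 4.081927532841381e-05
knob 3009 hmax 0.0483009842420335 rect ((0.0005031414330005646, 0.0020814966410398483), (0.045383602380752563, 0.049115199595689774), 29.999286651611328) mean [ 0.0076 -0.0037]
knob 2809 hmax 0.04837870103644299 rect ((0.0005031414330005646, 0.0020814966410398483), (0.045383602380752563, 0.049115199595689774), 29.999286651611328) mean [ 0.0066 -0.0033]
```

View pics/w4.png

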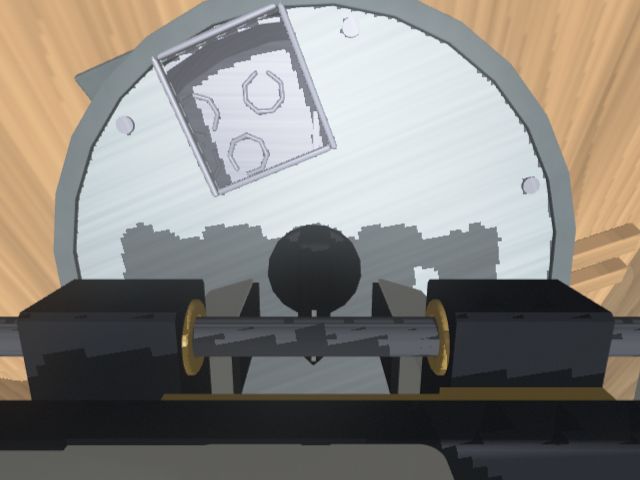

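Depth shows the finger ends about 32 mm behind the reported TCP, so the fingers closed above the bar and never touched it. I'll go 30 mm deeper, carefully.

Call:
{"fn": "play_rows", "kwargs": {"motion": [[[0.0001,0,0.004,0,0,0],[0.0001,0,0.004,0,0,0],[0.0001,0,0.004,0,0,0],[0.0001,0,0.004,0,0,0],[0.0001,0,0.004,0,0,0],[0.0001,0,0.004,0,0,0],[0.0001,0,0.003,0,0,0],[0,0,0.003,0,0,0]]]}}

```text
t: 10.77
tcp_pos: [0.5964, -0.2642, 0.114]
tcp_rot: [0.261, 0.96, -0.062, 0.087]
contact_force: [0.2, 0.5, 0.7]
grip_width: 0.504
```

Run:
```python
from meas import *
p0,Rm,o=cur();print(o["grip_width"],o["contact_force"],(p0-O)@n)
p=shot("wrist","w5.png");W=cloud(p);T=(W-p0)@Rm
m=(abs(T[...,1])<.03)&(T[...,2]<.01)&(T[...,2]>-.07)&(abs(T[...,0])<.06)
t=T[m]*1000
for a in range(-70,10,5):
    k=(t[:,2]>=a)&(t[:,2]<a+5)
    for s in(-1,1):
        kk=k&(np.sign(t[:,0])==s)
        if kk.sum()>3:print(a,s,kk.sum(),"x",np.percentile(t[kk,0],[3,50,97]).round(1),"y",np.percentile(t[kk,1],[3,97]).round(1))
```

```text
0.5037080794211964 [0.1996 0.5284 0.6743] -0.017261226275462966
-70 -1 196 x [-34.3 -27.4 -21.8] y [-11.4   8.9]
-70 1 201 x [23.9 29.6 36.3] y [-11.4   8.7]
-65 -1 291 x [-35.3 -27.8 -21.8] y [-11.4   7.9]
-65 1 292 x [23.9 29.6 37.3] y [-11.3   8.3]
-60 -1 1128 x [-34.9  -4.   -0.2] y [-21.7  24. ]
-60 1 1087 x [ 0.2  3.8 37.1] y [-21.6  23.9]
-55 -1 1306 x [-35.8  -5.3  -0.3] y [-23.7  24.3]
-55 1 1272 x [ 0.5  5.  38.2] y [-23.7  23.9]
-50 -1 359 x [-37.4 -25.6  -1.2] y [-23.9  -3.4]
-50 1 365 x [ 0.9 27.4 39.4] y [-24.   -3.4]
-45 -1 297 x [-34.6 -23.5  -0.9] y [-23.9  -0.9]
-45 1 299 x [ 0.9 25.7 36.9] y [-23.9  -1.1]
-40 -1 221 x [-29.6 -21.9  -1. ] y [-24.    1.9]
-40 1 212 x [ 0.6 24.1 32. ] y [-23.9   1.3]
-35 -1 83 x [-25.4  -5.6  -0.3] y [-24.   -0.2]
-35 1 94 x [ 0.4  5.4 27.1] y [-24.    2.4]
-30 -1 1954 x [-21.6 -14.1  -8.1] y [-20.9   6.9]
-30 1 1937 x [ 7.8 13.8 21.2] y [-20.7   7. ]
-25 -1 122 x [-20.3  -9.2  -0.8] y [-23.5  -9.7]
-25 1 123 x [ 0.5  9.9 21.7] y [-23.4  -3.4]
-20 -1 6695 x [-58.5 -36.3  -5.1] y [-29.4  -3. ]
-20 1 6961 x [ 4.7 35.5 58.4] y [-29.3   0.7]
-15 -1 4 x [-47.1 -42.5 -28.6] y [-29.2  -3.9]
```

View pics/w5.png

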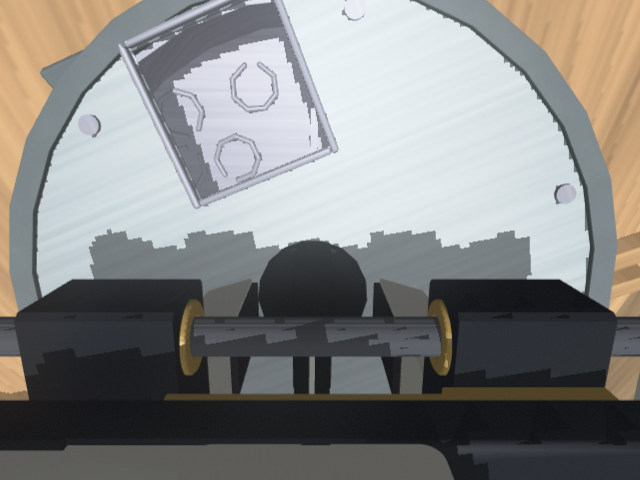

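Call:
{"fn": "play_rows", "kwargs": {"motion": [[[0,0,0,0,0,0],[0,0,0,0,0,0],[0,0,0,0,0,0],[0,0,0,0,0,0],[0,0,0,0,0,0],[0,0,0,0,0,0],[0,0,0,0,0,0],[0,0,0,0,0,0]]], "fingers": 0}}

```text
t: 11.48
tcp_pos: [0.5952, -0.2639, 0.1142]
tcp_rot: [0.261, 0.96, -0.062, 0.086]
contact_force: [-6.0, 2.1, 3.2]
grip_width: 0.155
```

Call:
{"fn": "play_rows", "kwargs": {"motion": [[[0,0,0,0,0,3],[0,0,0,0,0,4],[0,0,0,0,0,4],[0,0,0,0,0,4],[0,0,0,0,0,4],[0,0,0,0,0,4],[0,0,0,0,0,4],[0,0,0,0,0,3]]]}}

```text
t: 12.15
tcp_pos: [0.5949, -0.2638, 0.114]
tcp_rot: [0.229, 0.91, -0.31, 0.151]
contact_force: [-5.9, 3.7, 3.2]
grip_width: 0.148
```

Run:
```python
from plan import *
p0,Rm,o=cur();d=p0-O;print((d@n,d@xd,d@yd),o["grip_width"],o["qpos"],o["contact_force"],o["torque"],"jaw",np.degrees(np.arctan2(Rm[:,0]@yd,Rm[:,0]@xd)))
shot("wrist","w6.png")
```

```text
(np.float64(-0.016774189009579797), np.float64(2.4057693661235294e-05), np.float64(0.0008519697604281932)) 0.1476795296907728 [-0.2321  0.4879  0.3681  1.9445  0.6186  0.6386 -1.0608] [-5.8613  3.7439  3.2391] [ 0.667   1.2706 -0.4245] jaw -142.15649083062092
```

View pics/w6.png

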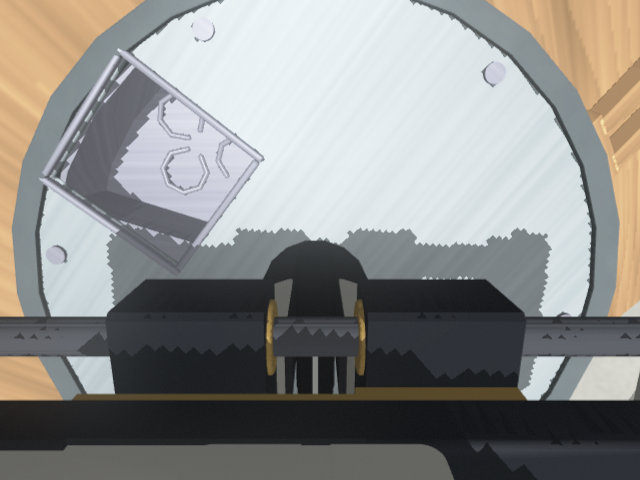

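Call:
{"fn": "play_rows", "kwargs": {"motion": [[[0,0,0,0,0,3],[0,0,0,0,0,5],[0,0,0,0,0,5],[0,0,0,0,0,5],[0,0,0,0,0,5],[0,0,0,0,0,5],[0,0,0,0,0,5],[0,0,0,0,0,5]]]}}

```text
t: 12.87
tcp_pos: [0.5946, -0.2635, 0.1138]
tcp_rot: [0.168, 0.76, -0.59, 0.217]
contact_force: [-7.1, 3.0, 3.1]
grip_width: 0.149
```

Call:
{"fn": "play_rows", "kwargs": {"motion": [[[0,0,0,0,0,5],[0,0,0,0,0,5],[0,0,0,0,0,5],[0,0,0,0,0,5],[0,0,0,0,0,4],[0,0,0,0,0,3],[0,0,0,0,0,0],[0,0,0,0,0,0]]]}}

```text
t: 13.53
tcp_pos: [0.5946, -0.2632, 0.1136]
tcp_rot: [-0.113, -0.603, 0.75, -0.25]
contact_force: [-6.2, 4.8, 4.1]
grip_width: 0.149
```

Run:
```python
from plan import *
p0,Rm,o=cur();d=p0-O;print((d@n,d@xd,d@yd),o["grip_width"],o["qpos"],o["contact_force"],o["torque"],"jaw",np.degrees(np.arctan2(Rm[:,0]@yd,Rm[:,0]@xd)))
```

```text
(np.float64(-0.016788191778285583), np.float64(0.0007827236872085478), np.float64(0.001026623992600657)) 0.14859678266370868 [-0.4369  0.5434  0.6358  1.9514  0.3888  0.5723 -2.0035] [-6.2009  4.8434  4.0709] [ 0.9514  1.2646 -0.6655] jaw 153.03046137815528
```

Call:
{"fn": "play_rows", "kwargs": {"motion": [[[0,0,0,0,0,0],[0,0,0,0,0,0],[0,0,0,0,0,0],[0,0,0,0,0,0],[0,0,-0.01,0,0,0],[0,0,-0.01,0,0,0],[0,0,-0.01,0,0,0],[0,0,-0.01,0,0,0]]], "fingers": 0.5}}

```text
t: 14.2
tcp_pos: [0.5914, -0.2428, 0.1497]
tcp_rot: [-0.112, -0.603, 0.749, -0.251]
contact_force: [0.2, 0.3, 0.4]
grip_width: 0.497
```

Call:
{"fn": "play_rows", "kwargs": {"motion": [[[0,0,-0.003,0,0,-7],[0,0,-0.002,0,0,-7],[0,0,0,0,0,-7],[0,0,0,0,0,-7],[0,0,0,0,0,-7],[0,0,0,0,0,-7],[0,0,0,0,0,-7],[0,0,0,0,0,-7]]]}}

```text
t: 14.87
tcp_pos: [0.5909, -0.2404, 0.1539]
tcp_rot: [0.217, 0.885, -0.376, 0.169]
contact_force: [-0.2, -0.9, -0.2]
grip_width: 0.498
```

Call:
{"fn": "play_rows", "kwargs": {"motion": [[[0,0,0,0,0,-7],[0,0,0,0,0,-7],[0,0,0,0,0,-7],[0,0,0,0,0,-7],[0,0,0,0,0,-7],[0,0,0,0,0,-7],[0,0,0,0,0,-7],[0,0,0,0,0,-7]]]}}

```text
t: 15.53
tcp_pos: [0.5909, -0.2406, 0.1539]
tcp_rot: [0.271, 0.958, 0.083, 0.047]
contact_force: [-1.1, -0.4, 0.2]
grip_width: 0.503
```

Call:
{"fn": "play_rows", "kwargs": {"motion": [[[0,0,0,0,0,-7],[0,0,0,0,0,-7],[0,0,0,0,0,-7],[0,0,0,0,0,-7],[0,0,0,0,0,-7],[0,0,0,0,0,-7],[0,0,0,0,0,-7],[0,0,0,0,0,-7]]]}}

```text
t: 16.2
tcp_pos: [0.5908, -0.2407, 0.154]
tcp_rot: [0.262, 0.806, 0.523, -0.086]
contact_force: [-0.1, 0.9, 0.1]
grip_width: 0.498
```

Call:
{"fn": "play_rows", "kwargs": {"motion": [[[0,0,0,0,0,-6],[0,0,0,0,0,-6],[0,0,0,0,0,0],[0,0,0,0,0,0],[0,0,0,0,0,0],[0,0,0,0,0,0],[0,0,0,0,0,0],[0,0,0,0,0,0]]]}}

```text
t: 16.87
tcp_pos: [0.5904, -0.2409, 0.1527]
tcp_rot: [0.251, 0.75, 0.602, -0.112]
contact_force: [-0.6, 0.8, 0.3]
grip_width: 0.495
```

Run:
```python
from meas import *
p0,Rm,o=cur();d=p0-O;print((d@n,d@xd,d@yd),o["grip_width"],o["qpos"],o["contact_force"],"jaw",np.degrees(np.arctan2(Rm[:,0]@yd,Rm[:,0]@xd)))
p=shot("wrist","w7.png");W=cloud(p);h=(W-O)@n;T=(W-p0)@Rm
m=(h>.03)&(h<.042)&(abs(T[...,0])<.045)&(abs(T[...,1])<.045)&(p["frame"].max(-1)<80)&(T[...,2]>-.03)
q=np.c_[T[...,0][m],T[...,1][m]].astype(np.float32);print(m.sum(),cv2.minAreaRect(q))
```

```text
(np.float64(0.02829950637409177), np.float64(-0.0006430202109836795), np.float64(-0.0005499149900208048)) 0.4945410685763797 [-0.0031  0.3957  0.0286  1.9318  0.7632  0.8053  0.8362] [-0.6155  0.811   0.339 ] jaw -27.034758739057924
2911 ((0.0007846523076295853, -0.008198248222470284), (0.013995504006743431, 0.052089981734752655), 0.29156923294067383)
```

View pics/w7.png

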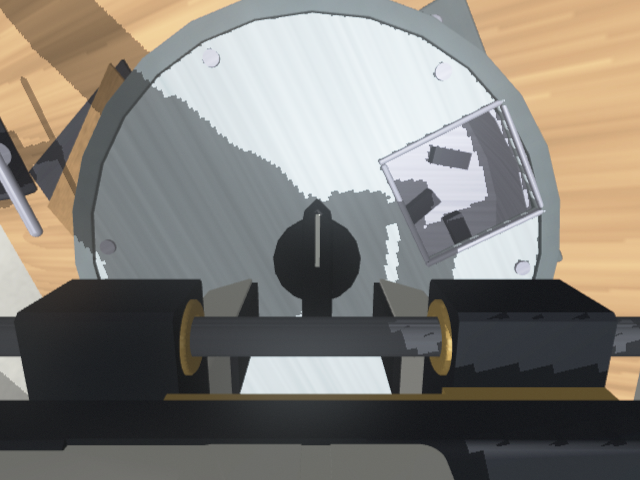

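Call:
{"fn": "play_rows", "kwargs": {"motion": [[[0.0008,0,0.004,0,0,0],[0,0,0.006,0,0,0],[0,0,0.006,0,0,0],[0,0,0.006,0,0,0],[0,0,0.006,0,0,0],[0,0,0.006,0,0,0],[0,0,0.006,0,0,0],[0,0,0.005,0,0,0]]]}}

```text
t: 17.58
tcp_pos: [0.5964, -0.2638, 0.1132]
tcp_rot: [0.251, 0.749, 0.602, -0.112]
contact_force: [-0.1, -0.0, -0.8]
grip_width: 0.503
```

Call:
{"fn": "play_rows", "kwargs": {"motion": [[[0,0,0,0,0,0],[0,0,0,0,0,0],[0,0,0,0,0,0],[0,0,0,0,0,0],[0,0,0,0,0,0],[0,0,0,0,0,0],[0,0,0,0,0,0],[0,0,0,0,0,0]]], "fingers": 0}}

```text
t: 18.25
tcp_pos: [0.5969, -0.2633, 0.1145]
tcp_rot: [0.251, 0.749, 0.602, -0.112]
contact_force: [-1.2, 0.7, 1.7]
grip_width: 0.15
```

Call:
{"fn": "play_rows", "kwargs": {"motion": [[[0,0,0,0,0,3],[0,0,0,0,0,4],[0,0,0,0,0,4],[0,0,0,0,0,4],[0,0,0,0,0,4],[0,0,0,0,0,4],[0,0,0,0,0,4],[0,0,0,0,0,4]]]}}

```text
t: 18.92
tcp_pos: [0.5964, -0.264, 0.1149]
tcp_rot: [0.272, 0.884, 0.379, -0.041]
contact_force: [-2.8, 0.7, 5.1]
grip_width: 0.15
```

Call:
{"fn": "play_rows", "kwargs": {"motion": [[[0,0,0,0,0,5],[0,0,0,0,0,5],[0,0,0,0,0,5],[0,0,0,0,0,5],[0,0,0,0,0,5],[0,0,0,0,0,4],[0,0,0,0,0,3],[0,0,0,0,0,0]]]}}

```text
t: 19.58
tcp_pos: [0.5956, -0.2644, 0.115]
tcp_rot: [0.273, 0.954, 0.12, 0.035]
contact_force: [-4.6, 1.2, 9.0]
grip_width: 0.148
```

Run:
```python
from meas import *
p0,Rm,o=cur();d=p0-O;print((d@n,d@xd,d@yd),o["grip_width"],o["qpos"],o["contact_force"],"jaw",np.degrees(np.arctan2(Rm[:,0]@yd,Rm[:,0]@xd)))
shot("wrist","w8.png");shot("side","s8.png")
a=cv2.imread('pics/s8.png')[60:200,230:390];b=cv2.imread('pics/w8.png')
cv2.imwrite('pics/z8.png',cv2.hconcat([cv2.resize(a,(400,360),interpolation=2),cv2.resize(b,(400,360))]))
```

```text
(np.float64(-0.01640879935866319), np.float64(-0.0011742604470414046), np.float64(0.00031351708692244334)) 0.14826728286315113 [-0.1518  0.476   0.2666  1.9404  0.6884  0.6675 -0.2086] [-4.6169  1.1596  8.9895] jaw -90.21043289256332
```

View pics/z8.png

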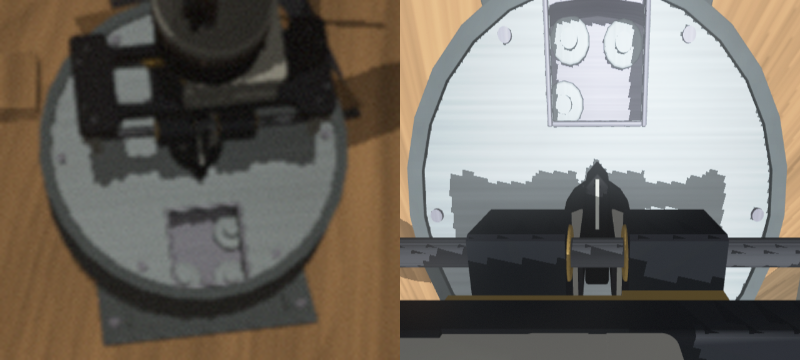

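Call:
{"fn": "play_rows", "kwargs": {"motion": [[[0,0,0,0,0,0],[0,0,0,0,0,0],[0,0,0,0,0,0],[0,0,0,0,0,0],[0,0,-0.015,0,0,0],[0,0,-0.015,0,0,0],[0,0,-0.015,0,0,0],[0,0,-0.015,0,0,0]]], "fingers": 0.5}}

```text
t: 20.35
tcp_pos: [0.5884, -0.2322, 0.1652]
tcp_rot: [0.272, 0.954, 0.122, 0.035]
contact_force: [0.9, 0.4, -0.1]
grip_width: 0.499
```

Call:
{"fn": "play_rows", "kwargs": {"motion": [[[0,0,-0.02,0,0,0],[0,0,-0.02,0,0,0],[0,0,-0.02,0,0,0],[0,0,-0.02,0,0,0],[0,0,0,0,0,0],[0,0,0,0,0,0],[0,0,0,0,0,0],[0,0,0,0,0,0]]]}}

```text
t: 21.02
tcp_pos: [0.5769, -0.1926, 0.2317]
tcp_rot: [0.273, 0.954, 0.122, 0.034]
contact_force: [-0.5, -0.5, 0.4]
grip_width: 0.499
```

Run:
```python
from meas import *
p0,Rm,o=cur();d=p0-O;print((d@n,d@xd,d@yd),o["grip_width"])
p=shot("wrist","w9.png");W=cloud(p);h=(W-O)@n
X=W-O;u=X@xd;v=X@yd
m=(h>.03)&(h<.042)&(np.hypot(u,v)<.06)&(p["frame"].max(-1)<80)
q=np.c_[u[m],v[m]].astype(np.float32);print(m.sum(),cv2.minAreaRect(q))
p2=shot("side","s9.png")
for pp in (p,p2):
  for k in ("button_bin","opening","button_mid"):
    for a in finder.pinpoint(pp,k):
        if k=="button_mid": print(a["conf"],np.round(a["pixel"]),atz(pp,a["pixel"],.014));continue
        o_,v_=ray(pp,a["pixel"]);Y=o_+v_*(((O-o_)@n)/(v_@n))-O;print(k,a,Y@xd,Y@yd)
```

```text
(np.float64(0.12184907868429976), np.float64(0.00017403157335776215), np.float64(0.0003493395946578895)) 0.49918555588394514
1046 ((0.0045868270099163055, -0.0010921284556388855), (0.0134765999391675, 0.053407005965709686), 89.6861343383789)
button_bin {'pixel': [106.3, 316.2], 'conf': 0.56} 0.08403877493352849 -0.001238454469083633
button_bin {'pixel': [155.3, 311.6], 'conf': 0.62} 0.08601845040618812 -0.0006295221833474245
opening {'pixel': [155.5, 312.8], 'conf': 0.83} 0.0866967583871921 0.0017979245005749038
0.78 [349. 345.] [0.4766 0.2068 0.014 ]
0.72 [313. 315.] [0.5331 0.1461 0.014 ]
0.65 [314. 404.] [0.3806 0.1319 0.014 ]
0.64 [312. 363.] [0.4512 0.136  0.014 ]
0.59 [272. 378.] [0.4261 0.0475 0.014 ]
```

View pics/w9.png

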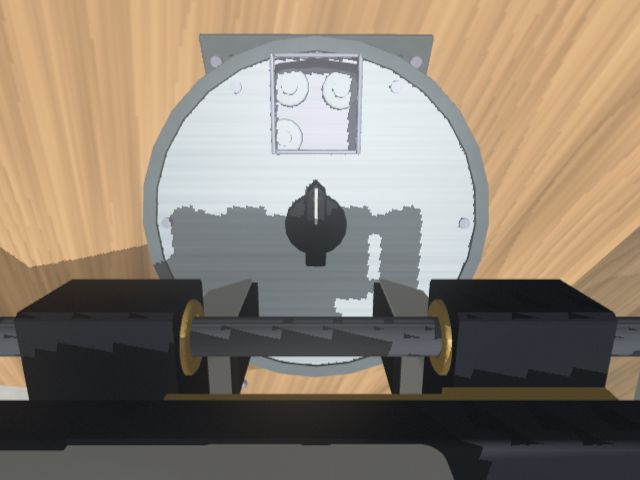

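Run:
```python
from plan import *
rows(np.array([.451,.135,.13]),down(-35),24)
rows(np.array([.451,.135,.13]),down(-35),16)
```

```text
24 rows: [-0.008  -0.0138  0.0001] [ 1.24 -0.58  2.01] norm 0.0158999454453878 2.434042285309581
path [[0.504, -0.104, 0.18], [0.46, 0.01, 0.144], [0.451, 0.135, 0.13]]
16 rows: [-0.0117 -0.0208 -0.    ] [ 1.86 -0.86  3.02] norm 0.023847681206034792 3.6510634279643717
path [[0.478, -0.05, 0.159], [0.451, 0.135, 0.13]]
```

Call:
{"fn": "play_rows", "kwargs": {"motion": [[[-0.0117,-0.0208,0,1.86,-0.86,3.02],[-0.0117,-0.0208,0,1.86,-0.86,3.02],[-0.0117,-0.0208,0,1.86,-0.86,3.02],[-0.0117,-0.0208,0,1.86,-0.86,3.02],[-0.0117,-0.0208,0,1.86,-0.86,3.02],[-0.0117,-0.0208,0,1.86,-0.86,3.02],[-0.0117,-0.0208,0,1.86,-0.86,3.02],[-0.0117,-0.0208,0,1.86,-0.86,3.02]]], "fingers": 0.35}}

```text
t: 22.08
tcp_pos: [0.4777, -0.0484, 0.1588]
tcp_rot: [0.14, 0.985, -0.094, 0.019]
contact_force: [0.8, 0.1, 0.2]
grip_width: 0.349
```

Call:
{"fn": "play_rows", "kwargs": {"motion": [[[-0.0117,-0.0208,0,1.86,-0.86,3.02],[-0.0117,-0.0208,0,1.86,-0.86,3.02],[-0.0117,-0.0208,0,1.86,-0.86,3.02],[-0.0117,-0.0208,0,1.86,-0.86,3.02],[-0.0117,-0.0208,0,1.86,-0.86,3.02],[-0.0117,-0.0208,0,1.86,-0.86,3.02],[-0.0117,-0.0208,0,1.86,-0.86,3.02],[-0.0117,-0.0208,0,1.86,-0.86,3.02]]]}}

```text
t: 22.75
tcp_pos: [0.4518, 0.1365, 0.1292]
tcp_rot: [-0.0, 0.953, -0.302, 0.001]
contact_force: [1.0, -0.2, -0.5]
grip_width: 0.351
```

Call:
{"fn": "play_rows", "kwargs": {"motion": [[[0,0,0,0,0,0],[0,0,0,0,0,0],[0,0,0,0,0,0],[0,0,0,0,0,0],[0,0,0,0,0,0],[0,0,0,0,0,0],[0,0,0,0,0,0],[0,0,0,0,0,0]]]}}

```text
t: 23.42
tcp_pos: [0.452, 0.1352, 0.1293]
tcp_rot: [0.001, 0.954, -0.301, 0.001]
contact_force: [0.2, 0.8, 0.4]
grip_width: 0.349
```

```bash
cat > btn.py <<'E'
from meas import *
def btn(fn):
    p0,Rm,o=cur();print(p0,o["grip_width"],o["qpos"],o["contact_force"])
    p=shot("wrist",fn)
    W=cloud(p)
    for a in finder.pinpoint(p,"button_mid"):
        X=atz(p,a["pixel"],.014);r,c=np.round(a["pixel"]).astype(int);print(round(a["conf"],2),(r,c),X,"tool",(X-p0)@Rm)
    T=(W-p0)@Rm
    # stub top points
    m=(W[...,2]>.02)&(W[...,2]<.036)&(np.hypot(W[...,0]-.452,W[...,1]-.135)<.03)&(T[...,2]>-.02)
    if m.sum(): print("stub",m.sum(),np.median(W[m],0),W[m].min(0),W[m].max(0))
    m=(W[...,2]>.005)&(W[...,2]<.018)&(np.hypot(W[...,0]-.452,W[...,1]-.135)<.03)
    if m.sum(): print("disc",m.sum(),cv2.minEnclosingCircle(W[m][:,:2].astype(np.float32)),"table",np.nanmedian(W[...,2][abs(W[...,2])<.01]))
E
python3 -c "
from btn import *
btn('w10.png')"
```

```text
[0.452  0.1352 0.1293] 0.348591352344451 [-0.4185  0.234   0.0783  2.061  -0.0216  0.8464 -0.9391] [0.1652 0.8141 0.3911]
0.97 (np.int64(150), np.int64(408)) [0.5383 0.1415 0.014 ] tool [ 0.0668 -0.0547  0.1154]
0.87 (np.int64(275), np.int64(241)) [0.3843 0.1353 0.014 ] tool [-0.0557  0.0388  0.1152]
0.68 (np.int64(224), np.int64(322)) [0.4574 0.1325 0.014 ] tool [ 0.0057 -0.0009  0.1153]
0.59 (np.int64(129), np.int64(285)) [0.4751 0.2033 0.014 ] tool [-0.0204 -0.069   0.1153]
stub 240 [0.4582 0.1318 0.0276] [0.4521 0.1248 0.02  ] [0.4638 0.137  0.0298]
disc 1078 ((0.4578690528869629, 0.1312660425901413), 0.015882425010204315) table -0.00016440597074865448
```

View pics/w10.png

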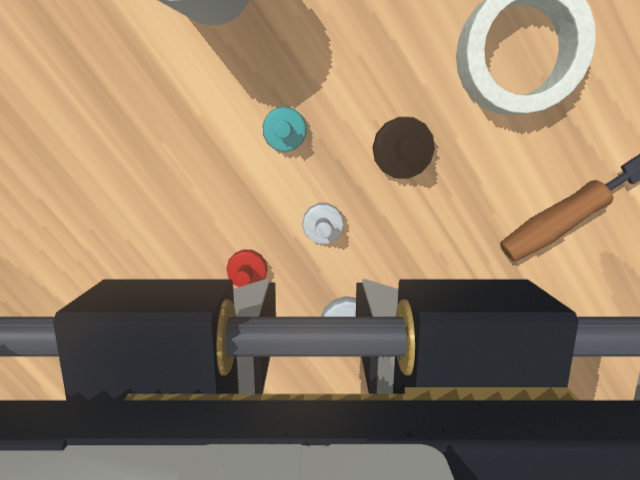

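Call:
{"fn": "play_rows", "kwargs": {"motion": [[[0.001,0,0.014,0,0,0],[0.001,0,0.014,0,0,0],[0.001,0,0.014,0,0,0],[0.001,0,0.014,0,0,0],[0.001,0,0.014,0,0,0],[0.001,0,0.014,0,0,0],[0,0,0.014,0,0,0],[0,0,0.012,0,0,0]]]}}

```text
t: 24.18
tcp_pos: [0.4569, 0.1318, 0.0185]
tcp_rot: [0.001, 0.954, -0.301, 0.001]
contact_force: [-1.2, -0.5, 0.6]
grip_width: 0.352
```

```bash
python3 -c "
from btn import *
btn('w11.png')
p0,Rm,o=cur()
p=shot('wrist');T=(cloud(p)-p0)@Rm
m=(abs(T[...,1])<.03)&(T[...,2]>-.07)&(T[...,2]<-.025)&(abs(T[...,0])<.06);t=T[m]*1000
for a in range(-60,-25,4):
    k=(t[:,2]>=a)&(t[:,2]<a+4);l=k&(t[:,0]<0);r=k&(t[:,0]>0)
    if l.sum()>2 and r.sum()>2: print(a,l.sum(),r.sum(),t[l,0].max(),t[r,0].min())
"
```

```text
[0.4569 0.1318 0.0185] 0.35158487020496926 [-0.3956  0.4306  0.067   2.1188 -0.0466  0.593  -0.907 ] [-1.1504 -0.4665  0.6452]
0.58 (np.int64(273), np.int64(316)) [0.4584 0.1315 0.014 ] tool [ 0.0013 -0.0006  0.0045]
0.57 (np.int64(130), np.int64(252)) [0.4734 0.2033 0.014 ] tool [-0.0275 -0.068   0.0044]
stub 592 [0.4582 0.1319 0.0275] [0.4517 0.1249 0.0201] [0.4637 0.1371 0.0293]
disc 2315 ((0.457584410905838, 0.1309780329465866), 0.016110947355628014) table -0.00010992673178723822
-60 190 187 -14.775509843997636 17.124866367528696
-56 178 173 -14.786859940034395 17.104578703402026
-52 184 182 -14.757999961147966 17.109202664429983
-48 177 179 -14.759957485584438 17.060450785479485
-44 158 164 -14.795826152915469 17.110447645359898
-40 111 105 -14.731333252580724 17.127786350239376
-36 50 51 -14.76690219213364 17.114535252419085
```

View pics/w11.png

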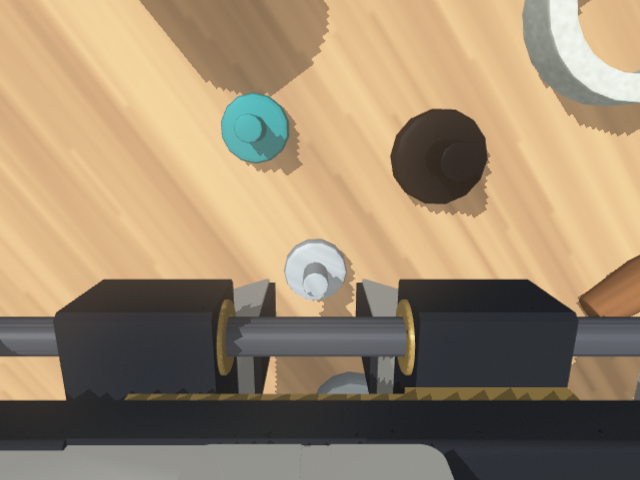

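Call:
{"fn": "play_rows", "kwargs": {"motion": [[[0,0,0.006,0,0,0],[0,0,0.006,0,0,0],[0,0,0.006,0,0,0],[0,0,0.006,0,0,0],[0,0,0.006,0,0,0],[0,0,0.004,0,0,0],[0,0,0.003,0,0,0],[0,0,0,0,0,0]]]}}

```text
t: 25.0
tcp_pos: [0.4566, 0.1316, -0.0184]
tcp_rot: [0.001, 0.954, -0.301, 0.0]
contact_force: [-0.1, -0.7, -1.0]
grip_width: 0.352
```

Call:
{"fn": "play_rows", "kwargs": {"motion": [[[0,0,0,0,0,0],[0,0,0,0,0,0],[0,0,0,0,0,0],[0,0,0,0,0,0],[0,0,0,0,0,0],[0,0,0,0,0,0],[0,0,0,0,0,0],[0,0,0,0,0,0]]], "fingers": 0}}

```text
t: 25.67
tcp_pos: [0.4574, 0.132, -0.0174]
tcp_rot: [0.0, 0.954, -0.301, 0.001]
contact_force: [-1.2, 0.2, 2.4]
grip_width: 0.117
```

Call:
{"fn": "play_rows", "kwargs": {"motion": [[[0,0,-0.005,0,0,0],[0,0,-0.01,0,0,0],[0,0,-0.015,0,0,0],[0,0,-0.02,0,0,0],[0,0,-0.02,0,0,0],[0,0,-0.02,0,0,0],[0,0,-0.02,0,0,0],[0,0,-0.02,0,0,0]]]}}

```text
t: 26.33
tcp_pos: [0.4566, 0.1319, 0.114]
tcp_rot: [0.0, 0.954, -0.301, 0.001]
contact_force: [1.0, -0.1, -0.9]
grip_width: 0.115
```

Run:
```python
from meas import *
p0,Rm,o=cur();print(p0,o["grip_width"],o["contact_force"])
p=shot("wrist","w12.png");T=(cloud(p)-p0)@Rm;F=p["frame"].astype(int)
m=(np.abs(T[...,:2])<.025).all(-1)&(T[...,2]>-.045)&(T[...,2]<.02);t=T[m]*1000
for a in range(-45,20,3):
    k=(t[:,2]>=a)&(t[:,2]<a+3)
    if k.sum()>2: print(a,k.sum(),"x",t[k,0].min().round(1),t[k,0].max().round(1),"y",t[k,1].min().round(1),t[k,1].max().round(1))
P=O+.0845*xd-.001*yd
print(P)
for phi in (-90,-60): rows(P+.09*n,tilt(phi),24)
```

```text
[0.4566 0.1319 0.114 ] 0.1145675045197475 [ 0.967  -0.0768 -0.9148]
-45 297 x -11.3 13.7 y -11.8 -0.3
-42 190 x -11.6 14.0 y -11.7 -1.2
-39 213 x -11.8 13.7 y -11.9 -1.4
-36 142 x -10.0 12.3 y -11.6 -2.0
-33 71 x -3.9 6.3 y -5.4 -1.8
-30 504 x -9.7 12.1 y -14.2 -1.7
-27 607 x -12.9 14.7 y -15.1 -1.8
-24 138 x -13.0 15.5 y -15.2 -6.0
-21 42 x -13.2 14.2 y -14.9 -6.1
[ 0.5764 -0.1853  0.0836]
24 rows: [0.0069 0.0107 0.0014] [-1.25  0.56 -2.02] norm 0.01281318758420233 2.437062409379781
path [[0.467, 0.031, 0.115], [0.503, -0.063, 0.13], [0.564, -0.139, 0.16]]
24 rows: [0.0042 0.0127 0.0013] [-1.42  0.23 -3.23] norm 0.013446281920223808 3.5352985880875702
path [[0.449, 0.027, 0.116], [0.487, -0.072, 0.133], [0.564, -0.139, 0.16]]
```

View pics/w12.png

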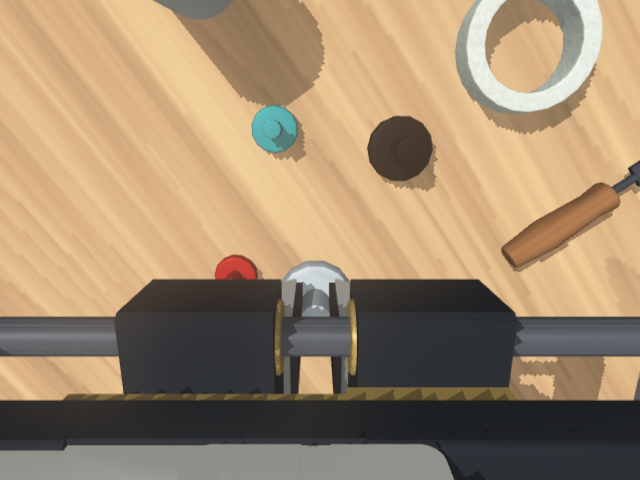

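Call:
{"fn": "play_rows", "kwargs": {"motion": [[[0.0069,0.0107,0.0014,-1.25,0.56,-2.02],[0.0069,0.0107,0.0014,-1.25,0.56,-2.02],[0.0069,0.0107,0.0014,-1.25,0.56,-2.02],[0.0069,0.0107,0.0014,-1.25,0.56,-2.02],[0.0069,0.0107,0.0014,-1.25,0.56,-2.02],[0.0069,0.0107,0.0014,-1.25,0.56,-2.02],[0.0069,0.0107,0.0014,-1.25,0.56,-2.02],[0.0069,0.0107,0.0014,-1.25,0.56,-2.02]]]}}

```text
t: 27.05
tcp_pos: [0.4653, 0.0297, 0.1099]
tcp_rot: [0.096, 0.982, -0.162, 0.012]
contact_force: [0.1, -0.0, -1.1]
grip_width: 0.113
```

Call:
{"fn": "play_rows", "kwargs": {"motion": [[[0.0069,0.0107,0.0014,-1.25,0.56,-2.02],[0.0069,0.0107,0.0014,-1.25,0.56,-2.02],[0.0069,0.0107,0.0014,-1.25,0.56,-2.02],[0.0069,0.0107,0.0014,-1.25,0.56,-2.02],[0.0069,0.0107,0.0014,-1.25,0.56,-2.02],[0.0069,0.0107,0.0014,-1.25,0.56,-2.02],[0.0069,0.0107,0.0014,-1.25,0.56,-2.02],[0.0069,0.0107,0.0014,-1.25,0.56,-2.02]]]}}

```text
t: 27.72
tcp_pos: [0.5022, -0.0641, 0.125]
tcp_rot: [0.187, 0.982, -0.019, 0.022]
contact_force: [-0.3, -0.1, -0.7]
grip_width: 0.112
```

Call:
{"fn": "play_rows", "kwargs": {"motion": [[[0.0069,0.0107,0.0014,-1.25,0.56,-2.02],[0.0069,0.0107,0.0014,-1.25,0.56,-2.02],[0.0069,0.0107,0.0014,-1.25,0.56,-2.02],[0.0069,0.0107,0.0014,-1.25,0.56,-2.02],[0.0069,0.0107,0.0014,-1.25,0.56,-2.02],[0.0069,0.0107,0.0014,-1.25,0.56,-2.02],[0.0069,0.0107,0.0014,-1.25,0.56,-2.02],[0.0069,0.0107,0.0014,-1.25,0.56,-2.02]]]}}

```text
t: 28.38
tcp_pos: [0.5638, -0.1398, 0.1544]
tcp_rot: [0.274, 0.953, 0.124, 0.032]
contact_force: [-0.1, 0.4, -0.7]
grip_width: 0.117
```

Run:
```python
from meas import *
p0,Rm,o=cur();d=p0-O;print((d@n,d@xd,d@yd),o["grip_width"],o["qpos"],o["contact_force"])
p=shot("wrist","w13.png");W=cloud(p);T=(W-p0)@Rm
X=W-O;h=X@n;u=X@xd;v=X@yd
# opening: holes below the face
m=(h<-.015)&(abs(v)<.06)&(u>.03)&(u<.13);print("hole",m.sum(),[np.percentile(a[m],[1,99]).round(4) for a in(u,v)])
m=(h>.0015)&(h<.0045)&(abs(v)<.045)&(u>.04)&(u<.13);print("edge",m.sum(),[np.percentile(a[m],[1,99]).round(4) for a in(u,v)])
m=(np.abs(T[...,:2])<.025).all(-1)&(T[...,2]>-.033)&(T[...,2]<.0);print("disc",[np.percentile(T[...,i][m]*1000,[2,98]).round(1) for i in range(3)])
rows(O+.0845*xd+.05*n,tilt(-90),8)
```

```text
(np.float64(0.08497922285877337), np.float64(0.08720251351358345), np.float64(-0.0002880965019150458)) 0.11741155077753412 [-0.3442  0.3639  0.2     1.9884  0.6631  0.8607 -0.3572] [-0.0702  0.3814 -0.743 ]
hole 7986 [array([0.0441, 0.1297]), array([-0.0563,  0.0563])]
edge 3039 [array([0.0595, 0.1291]), array([-0.0439,  0.0436])]
disc [array([-11. ,  12.7]), array([-14.2,  -2.3]), array([-32. , -20.7])]
8 rows: [-0.0002  0.0001  0.0044] [0.03 0.02 0.05] norm 0.004365912165305004 0.06208654055506519
path [[0.569, -0.16, 0.126]]
```

View pics/w13.png

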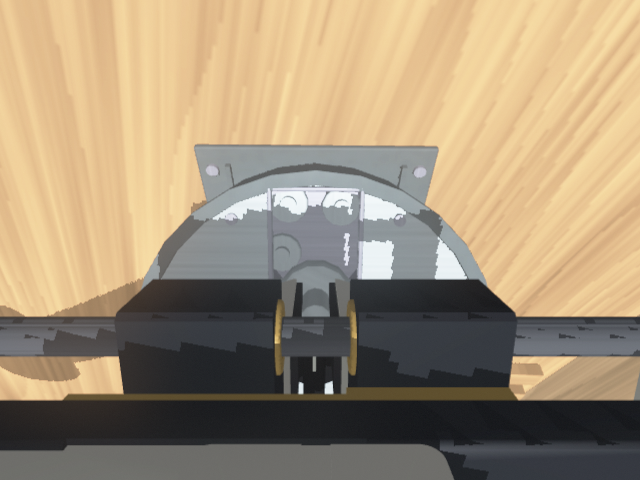

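Call:
{"fn": "play_rows", "kwargs": {"motion": [[[0,0.0002,0.01,0,0,0],[0,0.0002,0.01,0,0,0],[0,0.0002,0.01,0,0,0],[0,0.0002,0.01,0,0,0],[0,0,0.01,0,0,0],[0,0,0.01,0,0,0],[0,0,0.01,0,0,0],[0,0,0.01,0,0,0]]]}}

```text
t: 29.1
tcp_pos: [0.5742, -0.1817, 0.0854]
tcp_rot: [0.273, 0.953, 0.124, 0.032]
contact_force: [0.3, 0.2, -0.9]
grip_width: 0.117
```

Run:
```python
from meas import *
p0,Rm,o=cur();d=p0-O;print((d@n,d@xd,d@yd),o["grip_width"],o["contact_force"])
shot("side","s14.png");shot("scene","c14.png");shot("wrist","w14.png")
a=cv2.imread('pics/s14.png')[60:200,230:390];b=cv2.imread('pics/c14.png')[200:360,80:280];c=cv2.imread('pics/w14.png')
cv2.imwrite('pics/z14.png',cv2.vconcat([cv2.hconcat([cv2.resize(a,(400,300),interpolation=2),cv2.resize(b,(400,300),interpolation=2)]),cv2.resize(c[150:400],(800,300))]))
p0,Rm,o=cur();d=p0-O;print((d@n,d@xd,d@yd))
rows(O+.0845*xd-.046*n,tilt(-90),8)
```

```text
(np.float64(0.003608608652250822), np.float64(0.08703099867086411), np.float64(0.00018015464774923107)) 0.11677795063439209 [ 0.3077  0.2218 -0.9141]
(np.float64(0.0037916742710356333), np.float64(0.08695002824067644), np.float64(0.0009028382764082743))
8 rows: [0.0001 0.0003 0.0062] [0.01 0.04 0.03] norm 0.006232520879955257 0.05764411413659118
path [[0.582, -0.209, 0.045]]
```

View pics/z14.png

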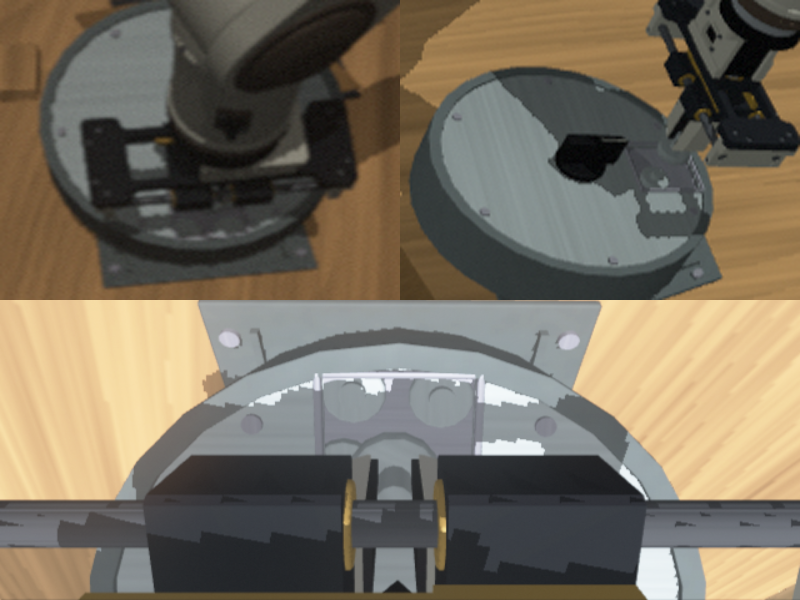

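Call:
{"fn": "play_rows", "kwargs": {"motion": [[[0,0.0003,0.006,0,0,0],[0,0.0003,0.006,0,0,0],[0,0.0003,0.006,0,0,0],[0,0.0003,0.006,0,0,0],[0,0,0.006,0,0,0],[0,0,0.006,0,0,0],[0,0,0.006,0,0,0],[0,0,0.004,0,0,0]]]}}

```text
t: 29.92
tcp_pos: [0.5802, -0.2062, 0.0473]
tcp_rot: [0.274, 0.953, 0.124, 0.032]
contact_force: [-0.1, 0.3, -0.7]
grip_width: 0.119
```

Run:
```python
from meas import *
p0,Rm,o=cur();d=p0-O;print((d@n,d@xd,d@yd),o["grip_width"],o["contact_force"])
shot("scene","c15.png");shot("wrist","w15.png")
b=cv2.imread('pics/c15.png')[230:350,120:270];c=cv2.imread('pics/w15.png')
cv2.imwrite('pics/z15.png',cv2.hconcat([cv2.resize(b,(400,320),interpolation=2),cv2.resize(c[150:406,150:470],(400,320))]))
```

```text
(np.float64(-0.04203839009679901), np.float64(0.08570387699907561), np.float64(0.0005464572827134761)) 0.11915623022593425 [-0.1311  0.2523 -0.6608]
```

View pics/z15.png

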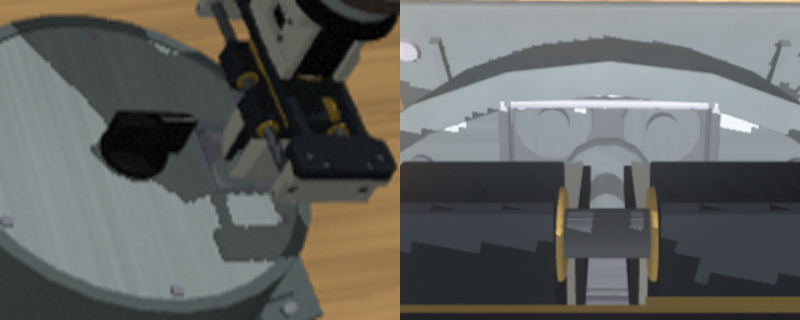

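Call:
{"fn": "play_rows", "kwargs": {"motion": [[[0,0,0.002,0,0,0],[0,0,0.002,0,0,0],[0,0,0.001,0,0,0],[0,0,0,0,0,0],[0,0,0,0,0,0],[0,0,0,0,0,0],[0,0,0,0,0,0],[0,0,0,0,0,0]]]}}

```text
t: 30.68
tcp_pos: [0.5813, -0.2082, 0.044]
tcp_rot: [0.273, 0.953, 0.124, 0.032]
contact_force: [0.3, -0.2, -0.9]
grip_width: 0.111
```

Call:
{"fn": "play_rows", "kwargs": {"motion": [[[0,0,0,0,0,0],[0,0,0,0,0,0],[0,0,0,0,0,0],[0,0,0,0,0,0],[0,0,0,0,0,0],[0,0,0,0,0,0],[0,0,0,0,0,0],[0,0,0,0,0,0]]], "fingers": 0.25}}

```text
t: 31.35
tcp_pos: [0.5812, -0.2082, 0.0438]
tcp_rot: [0.273, 0.953, 0.124, 0.032]
contact_force: [-0.8, -0.0, -0.3]
grip_width: 0.25
```

Call:
{"fn": "play_rows", "kwargs": {"motion": [[[0,0,-0.005,0,0,0],[0,0,-0.01,0,0,0],[0,0,-0.015,0,0,0],[0,0,-0.02,0,0,0],[0,0,-0.02,0,0,0],[0,0,-0.02,0,0,0],[0,0,-0.02,0,0,0],[0,0,-0.02,0,0,0]]]}}

```text
t: 32.02
tcp_pos: [0.5641, -0.1404, 0.1557]
tcp_rot: [0.273, 0.953, 0.124, 0.033]
contact_force: [-0.3, -0.3, 0.4]
grip_width: 0.249
```

Call:
{"fn": "play_rows", "kwargs": {"motion": [[[0,0.01,-0.01,0,0,0],[0,0.01,-0.01,0,0,0],[0,0.01,-0.01,0,0,0],[0,0.01,-0.01,0,0,0],[0,0.01,0,0,0,0],[0,0,0,0,0,0],[0,0,0,0,0,0],[0,0,0,0,0,0]]]}}

```text
t: 32.68
tcp_pos: [0.5694, -0.1618, 0.2138]
tcp_rot: [0.273, 0.953, 0.124, 0.032]
contact_force: [-0.5, -0.6, -0.7]
grip_width: 0.246
```

Run:
```python
from meas import *
p0,Rm,o=cur();d=p0-O;print((d@n,d@xd,d@yd),o["grip_width"],o["contact_force"])
p=shot("wrist","w16.png");p2=shot("side","s16.png");p3=shot("scene","c16.png")
W=cloud(p);X=W-O;h=X@n;u=X@xd;v=X@yd
m=(h>.03)&(h<.042)&(np.hypot(u,v)<.05)&(p["frame"].max(-1)<80)
if m.sum(): print(cv2.minAreaRect(np.c_[u[m],v[m]].astype(np.float32)))
m=(abs(v)<.026)&(u>.058)&(u<.112)&(h<.06);print("highest in opening",np.percentile(h[m],[1,50,90,99,100]))
for pp in(p,p2):
  for k in ("button_bin","opening"):
    for a in finder.pinpoint(pp,k):
        o_,v_=ray(pp,a["pixel"]);Y=o_+v_*(((O-o_)@n)/(v_@n))-O;print(k,a,Y@xd,Y@yd)
for k in("tape","cup","file"): print(k,[(a["pixel"],a["conf"]) for a in finder.pinpoint(p2,k)][:1],[(a["pixel"],a["conf"]) for a in finder.pinpoint(p3,k)][:1])
```

```text
(np.float64(0.12339783708282341), np.float64(0.0365339176203571), np.float64(-0.00016101858232834415)) 0.24617551499866275 [-0.5064 -0.6258 -0.6831]
((0.006188817322254181, -0.001003514975309372), (0.013904367573559284, 0.055952802300453186), 89.06651306152344)
highest in opening [-0.0477 -0.0381 -0.0279 -0.0098 -0.0087]
button_bin {'pixel': [158.5, 313.2], 'conf': 0.57} 0.0839044292059613 0.0011545466486831933
button_bin {'pixel': [156.4, 310.2], 'conf': 0.7} 0.08807063783716168 -0.003819914457305165
opening {'pixel': [154.3, 313.9], 'conf': 0.73} 0.08436558951668972 0.004400724544611705
opening {'pixel': [257.6, 249.8], 'conf': 0.31} 0.28224829530354706 -0.14922480518116787
opening {'pixel': [166.4, 308.1], 'conf': 0.22} 0.10886739424150482 -0.01082635202399704
opening {'pixel': [163.3, 313.6], 'conf': 0.2} 0.10346685087632068 0.0013357645345299478
tape [([313.0, 256.1], 0.83)] [([315.1, 391.0], 0.77)]
cup [] [([250.5, 445.5], 0.9)]
file [([259.9, 250.9], 0.64)] [([340.6, 336.2], 0.88)]
```

View pics/w16.png

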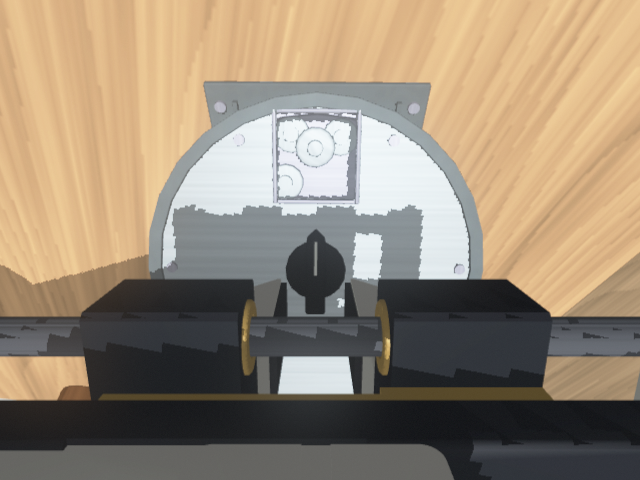

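View pics/c16.png

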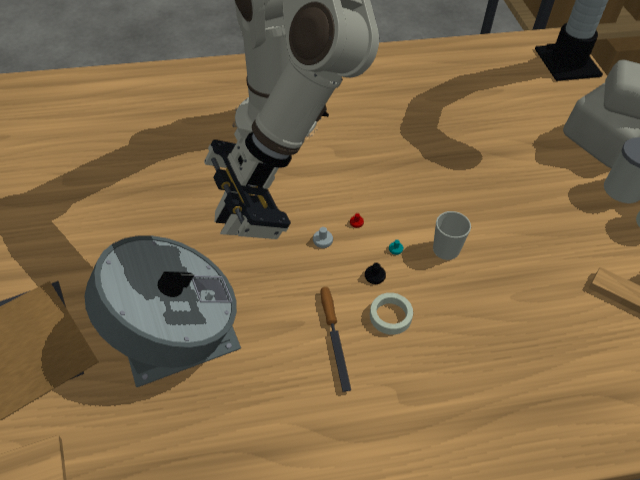

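The button lies in the compartment (wrist pixel 148,315), its top about 9 mm below the face. No divider shows and the bystanders haven't moved, so I'm handing in.

```bash
python3 -c "
from h import *
print(env.sign_off())"
```

```text
the job is handed in; nothing more can be done
None
```

The carousel is turned so the old buttons' compartment stands under the opening, the casting button is lowered into it, and the job is handed in at about 33 s of the 67 s; no verdict came back.

**How it went:**
- **Carousel:** I turned it clockwise by about 158° in two grips.
- **Button:** I gripped the small silver button by its stub, carried it to the opening and lowered it through. It was released with its underside roughly 25 mm below the panel's face.
- **First grip failed:** My first try at the knob closed on empty air above the bar. Depth pictures showed the fingers ending about 32 mm behind the reported TCP, so I allowed for that from then on. Nothing was disturbed.

**Last checks:**
- **Alignment:** The knob bar lies within about 1° of the opening's direction, and no divider shows in the opening.
- **Button position:** It rests among the old buttons, its highest point about 9 mm below the face. That puts its middle about 23 mm below if it stands upright.
- **Bystanders:** Tape, cup and file are unmoved in the scene picture.
- **Robot:** The gripper was clear of everything, with no contact force.

**Checks that disagreed:** In the last pictures the networks' points for the compartment and the opening scattered by up to about 8 mm sideways. One side-camera pair was 4 mm off on either side, and there were some low-confidence false hits. The network also missed the cup in the last side picture. I relied on the bar's measured angle and the pictures instead.

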